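Check the welds in the bottom tray

ROBOT

A 7-joint arm with a two-finger parallel gripper is mounted at the origin on the work surface. World frame = base frame: x ahead of the robot, y to its left, z up, the work surface at z = 0. Lengths are in m, angles in rad, forces in N, time in s.
With the tool pointing down it reaches from about 0.4 to 0.875 m from the base axis. Payload 19.3 kg.
Tool frame: the origin (TCP) lies on the centre line of the jaws, within the pads' length; the fingertips stand 14 mm ahead of it and the grasp point (between the pads) lies 5 mm behind it; y points along the fingers, x is the direction in which the jaws open and shut, and the axes are right-handed (so a half turn about y gives the same grasp; the last joint's range is limited). The gripper opens to 85 mm and grips with 20 to 120 N. Pads are 22 mm wide; open, the fingers measure 114 mm over their backs; the gripper's body (76 mm by 85 mm) begins 54 mm behind the grasp point. The pads swing forward as they close: fully open they stand 13 mm farther back than shut.
Start: joints at [1.083, 0.521, -0.036, 1.599, 0.021, 1.021, -0.113], TCP at [0.254, -0.571, 0.245] pointing down, gripper open.
Joint ranges: [-2.91, 2.91], [-0.3, 2.13], [-1.5, 1.42], [0.17, 2.43], [-1.26, 4.41], [0.16, 1.93], [-2.52, 2.52]. Speed limits (rad/s): [1.89, 1.89, 2.39, 2.39, 3.01, 3.01, 3.01].

INTERFACE

Orientations are given as [roll, pitch, yaw] about the fixed x, y, z axes, in that order (R = Rz(yaw) Ry(pitch) Rx(roll)).
In Python, from workcell import monitor, grab_frame, workorder gives the robot as it stands.
- The arm moves only by the tool drive_tool, never from a script. Its argument "steps" is one flat list of numbers, 5 for each row, row after row: the finger opening in mm, from 0 to 85.4, then the shift along the world's x, y, z in mm, then the turn about the world's z in degrees. In form: [fingers, tx, ty, tz, twist, fingers, tx, ty, tz, twist, ...]. A call has exactly 5 rows; each row shifts and turns the commanded pose from where the row before left it; what a row does not reach is not made up. A row lasts 1/12 s, in which the tool goes at most 41.7 mm and 7.16 degrees, less where a joint would pass 70% of its speed; a pose out of reach is approached as far as the arm can. A call is refused whole if a number of a shift passes 41.7 or a number of a turn 7.16, either way. A call with a gripper value outside its range is refused whole. The fingers move at their own pace and stop on an object; "grip_force" is the grip in N (left out, the last holds). Time passes only in rows, so rows that do not move let the fingers close, or fill a call up. It gives the time, the measured TCP pose, the force and the opening at its end, in the units of the state.
- monitor.observe(): the state, without advancing time (a new reading comes with each control period).
- grab_frame(name): name is "scene" or "top" or "wrist"; returns a dict with "frame" (480x640x3 uint8, red, green, blue), "vertical_fov" (degrees; the focal length in pixels is half the picture's height over the tangent of half this angle, whatever the lens; pixels are square), "cx", "cy" (the principal point, pixels), "xyz" and "orientation" of the camera in the world. Camera axes: x right, y down, z forward; pixel columns grow to the right and rows downward; lengths in m; the calibration is good to about 2 mm. A picture is of the moment at which its call begins. There is no depth.
- workorder.job_done(): hands the job in, once; it reports no verdict.
The state is a dict: "clock": time; "qpos": joint angles; "qd": joint speeds; "joint_efforts": joint torques, N m; "position": TCP position; "tool_rot": TCP orientation; "force": force on the tool from outside, world axes, zero at the start; "moment": the same for the moment, N m; "grip_width": finger opening in m.
Only numpy, scipy, OpenCV 4.12 (cv2) and the standard library are available. Lean on these libraries where they do the work, as an engineer would, in place of code of your own. Each camera call takes 0.05 s, during which the arm holds its last target. There are 200 camera calls.

TASK

Lift the two black trays off the grey bottom tray and set them aside, one on the other, on the rubber mat. Then take the probe from its stand and, for each bracket in the bottom tray, going from the robot's right to its left, run the probe's tip slowly (about 2 cm a second) along the weld bead, from the free end of its long leg through the corner to the free end of its short leg, pausing about half a second at each of these three points and not straying onto the bare plate; leave the brackets in the tray. Finally hang the probe upright back in its stand and restack the trays squarely as they were, the deep one on the bottom tray and the shallow one on top, keeping the trays level and leaving everything else on the bench alone.

Things in the scene. Friction and masses are not known exactly. Their poses are not given: they have to be found in the camera images.
- base_tray: grey steel tray at the bottom of the stack, fixed, left or right on the bench: 124 mm (x) by 250 mm (y) by 60 mm high, walls and floor 4 mm. Two full-height 4 mm dividers make three pockets, 116 by 78 mm, in a row along y. Origin: centre of its underside; z up.
- deep_tray: black plastic tray, the deeper one: 60 mm high, 124 mm (x) by 250 mm (y), walls and floor 4 mm, about 0.6 kg; at the start flat on the base tray's rim. A wooden carrying spine 14 mm thick runs down its middle along its y, floor to rim, its top flush with the rim; 47 mm free on each side of it. Bolts on its floor are part of it. Origin: centre of its underside; z up.
- shallow_tray: black plastic tray, the shallower one (45 mm high), otherwise like deep_tray (124 by 250 mm, flat underside, 14 mm wooden spine along its y flush with the rim, floor 4 mm), 0.5 kg; at the start it lies flat on deep_tray. Origin: centre of its underside; z up.
- mat: black rubber mat, 160 mm (x) by 270 mm (y), 2 mm thick, fixed flat on the bench on the other side from the base tray. Origin: centre of its underside.
- stand: aluminium block 60 by 60 by 65 mm high, fixed, with a vertical round through hole of 23 mm in the middle of its top. Origin: centre of its underside; z up.
- probe: crack-test probe (stylus), 133 mm long, 0.12 kg. Origin: its tip; z runs up its axis. Cone radius 2 mm at 0 to 8 mm at z 30 mm, shaft radius 8 to 58 mm, collar radius 15 from 58 to 63 mm, round handle radius 9 from 63 to 125 mm. At the start it hangs upright in the stand's hole, the collar's underside resting on the block's top, the tip 7 mm above the bench.
- bracket_1: loose steel bracket in the base tray, nearest the robot's right-hand (-y) end of the base tray; may be absent. Plate 96 (x) by 66 (y) by 6 mm, 0.25 kg; on it an L-shaped upright flange 10 mm high and 6 mm thick; a dark flat weld bead 10 mm wide follows the inside of the L, its middle line 6 mm from the flange: 62 mm along x, then 35 mm along y. Origin: centre of its underside; z up.
- bracket_1_start (a point): start of that bracket's bead: free end of the long leg, on the plate's top, at (-34, 13, 6) mm in its frame
- bracket_1_corner (a point): inner corner of that bead, at (28, 13, 6) mm in the bracket's frame
- bracket_1_end (a point): end of that bead: free end of the short leg, at (28, -22, 6) mm in the bracket's frame
- bracket_2: loose steel bracket in the base tray, in the middle pocket (turned half round); may be absent. Plate 96 (x) by 66 (y) by 6 mm, 0.25 kg; on it an L-shaped upright flange 10 mm high and 6 mm thick; a dark flat weld bead 10 mm wide follows the inside of the L, its middle line 6 mm from the flange: 62 mm along x, then 35 mm along y. Origin: centre of its underside; z up.
- bracket_2_start (a point): start of that bracket's bead: free end of the long leg, on the plate's top, at (-34, 13, 6) mm in its frame
- bracket_2_corner (a point): inner corner of that bead, at (28, 13, 6) mm in the bracket's frame
- bracket_2_end (a point): end of that bead: free end of the short leg, at (28, -22, 6) mm in the bracket's frame
- bracket_3: loose steel bracket in the base tray, nearest the left-hand (+y) end; may be absent. Plate 96 (x) by 66 (y) by 6 mm, 0.25 kg; on it an L-shaped upright flange 10 mm high and 6 mm thick; a dark flat weld bead 10 mm wide follows the inside of the L, its middle line 6 mm from the flange: 62 mm along x, then 35 mm along y. Origin: centre of its underside; z up.
- bracket_3_start (a point): start of that bracket's bead: free end of the long leg, on the plate's top, at (-34, 13, 6) mm in its frame
- bracket_3_corner (a point): inner corner of that bead, at (28, 13, 6) mm in the bracket's frame
- bracket_3_end (a point): end of that bead: free end of the short leg, at (28, -22, 6) mm in the bracket's frame
- jar: bystander: small jar 60 mm high, near the stand; origin at its underside's middle
- screwdriver: bystander: screwdriver lying on the bench
- oil: bystander: bottle 170 mm high; origin at its underside's middle
- can: bystander: tin can 120 mm high; origin at its underside's middle
- wrench: bystander: wrench lying on the bench
- caster: bystander: black rubber wheel lying flat, 90 mm across; origin at its underside's middle
Not all that is in view belongs to the job. What is shaped like the probe but brown is not meant.

How it is judged:
On the way, in this order (a step that is already met when the one before it is completed fails the run):
1. both upper trays set aside, lying on the mat, let go and at rest (horizontal distance between each of deep_tray, shallow_tray and mat below 0.08 m and height (world z) of each of deep_tray, shallow_tray below 0.075 m and angle between each of deep_tray, shallow_tray's own z axis and vertical below 0.1 rad and linear speed of each of deep_tray, shallow_tray below 0.03 m/s and contact force between the fingers and deep_tray below 0.5 N and contact force between the fingers and shallow_tray below 0.5 N), for 0.2 s.
2. probe tip on bracket 1's bead at the free end of the long leg (within 8 mm, for 0.3 s) (distance between probe and bracket_1_start below 0.008 m), for 0.3 s.
3. probe tip on bracket 1's bead at the corner (within 8 mm, for 0.3 s) (distance between probe and bracket_1_corner below 0.008 m), for 0.3 s.
4. probe tip on bracket 1's bead at the free end of the short leg (within 8 mm, for 0.3 s) (distance between probe and bracket_1_end below 0.008 m), for 0.3 s.
5. probe tip on bracket 2's bead at the free end of the long leg (within 8 mm, for 0.3 s) (distance between probe and bracket_2_start below 0.008 m), for 0.3 s.
6. probe tip on bracket 2's bead at the corner (within 8 mm, for 0.3 s) (distance between probe and bracket_2_corner below 0.008 m), for 0.3 s.
7. probe tip on bracket 2's bead at the free end of the short leg (within 8 mm, for 0.3 s) (distance between probe and bracket_2_end below 0.008 m), for 0.3 s.
8. probe tip on bracket 3's bead at the free end of the long leg (within 8 mm, for 0.3 s) (distance between probe and bracket_3_start below 0.008 m), for 0.3 s.
9. probe tip on bracket 3's bead at the corner (within 8 mm, for 0.3 s) (distance between probe and bracket_3_corner below 0.008 m), for 0.3 s.
10. probe tip on bracket 3's bead at the free end of the short leg (within 8 mm, for 0.3 s) (distance between probe and bracket_3_end below 0.008 m), for 0.3 s.
At the end, for the whole second after the job is handed in: Deep tray flat on the bottom tray, shallow tray flat on the deep one, each centred within 20 mm and squared within 0.15 rad, released, at rest; probe upright (0.15 rad) in the stand, tip under 15 mm above the bench; brackets lying in the bottom tray (x of deep_tray in the frame of base_tray between -0.02 and 0.02 m and y of deep_tray in the frame of base_tray between -0.02 and 0.02 m and z of deep_tray in the frame of base_tray between 0.055 and 0.066 m and x of shallow_tray in the frame of deep_tray between -0.02 and 0.02 m and y of shallow_tray in the frame of deep_tray between -0.02 and 0.02 m and z of shallow_tray in the frame of deep_tray between 0.055 and 0.066 m and angle between the y axis of deep_tray and the y axis of base_tray, either way round below 0.15 rad and angle between the y axis of shallow_tray and the y axis of deep_tray, either way round below 0.15 rad and linear speed of each of deep_tray, shallow_tray below 0.03 m/s and contact force between the fingers and deep_tray below 0.5 N and contact force between the fingers and shallow_tray below 0.5 N and x of probe in the frame of stand between -0.012 and 0.012 m and y of probe in the frame of stand between -0.012 and 0.012 m and z of probe in the frame of stand between 0 and 0.015 m and angle between probe's own z axis and vertical below 0.15 rad and horizontal distance between each of bracket_1, bracket_2, bracket_3 and base_tray below 0.11 m and height (world z) of each of bracket_1, bracket_2, bracket_3 below 0.02 m); the robot touches nothing.
It fails at once if the probe tip strays off a bead onto the bare plate inside the L (more than 16 mm off the bead's middle line, less than 10 mm above the plate's underside) ((x of probe in the frame of bracket_1 between -0.048 and 0.012 m and y of probe in the frame of bracket_1 between -0.033 and -0.003 m and z of probe in the frame of bracket_1 between 0 and 0.01 m) or (x of probe in the frame of bracket_2 between -0.048 and 0.012 m and y of probe in the frame of bracket_2 between -0.033 and -0.003 m and z of probe in the frame of bracket_2 between 0 and 0.01 m) or (x of probe in the frame of bracket_3 between -0.048 and 0.012 m and y of probe in the frame of bracket_3 between -0.033 and -0.003 m and z of probe in the frame of bracket_3 between 0 and 0.01 m)).
It fails at once if a tray tipped by more than 0.5 rad (angle between any of deep_tray, shallow_tray's own z axis and vertical above 0.5 rad).
It fails at once if a bystander moved by more than 60 mm (distance of any of jar, screwdriver, oil, can, wrench, caster from where it was at the start of the episode above 0.06 m).
Of bracket_1, bracket_2, bracket_3 only 1 to 3 are there at a start; the rules pass over those that are not, and their reading is None.
At some moment in a run one of deep_tray, shallow_tray may be knocked a few centimetres aside while the robot is not near it.
It also fails if it takes over 210 s, if anything falls off the work surface, if the arm or the gripper's body presses on something with over 40 N, if the wrist force passes 120 N, or if a joint passes its speed limit or range.

## Working session

There is one attempt and no reset: what is moved stays moved. The work goes in short steps, Python scripts to look and compute and a tool call to move; the robot and the scene stay as the last step left them, time stands still between calls to the robot, and variables do not carry over. Pictures are saved under pics/ and viewed, about 12 in all and at most 16, crops included, and the job is handed in when it is done.

Besides the shell and the picture viewer there is one more tool, called after "Call:" as name(argument=value, ...) on one line, values as JSON. drive_tool: Moves the arm, as the interface text tells. Its arguments: {"type":"object","properties":{"steps":{"type":"array"},"grip_force":{"type":"number"}},"required":["steps"]}

```bash
mkdir -p pics; cat > h.py <<'E'
import numpy as np, cv2
from scipy.spatial.transform import Rotation as R
from workcell import monitor, grab_frame, workorder
def cam(n):
    f=grab_frame(n); im=cv2.cvtColor(np.array(f["frame"]),cv2.COLOR_RGB2BGR); return f,im
def K(f): return 240/np.tan(np.radians(f["vertical_fov"])/2)
def rot(f):
    o=np.array(f["orientation"],float)
    return o if o.shape==(3,3) else R.from_euler('xyz',o).as_matrix()
def pix2z(f,u,v,z):
    k=K(f); d=rot(f)@np.array([(u-f["cx"])/k,(v-f["cy"])/k,1]); c=np.array(f["xyz"]); return c+d*(z-c[2])/d[2]
def proj(f,p):
    k=K(f); q=rot(f).T@(np.array(p)-np.array(f["xyz"])); return f["cx"]+k*q[0]/q[2], f["cy"]+k*q[1]/q[2]
E
python3 - <<'E'
from h import *
print(monitor.observe())
for n in("scene","top","wrist"):
    f,im=cam(n); cv2.imwrite(f"pics/{n}0.png",im); print({k:v for k,v in f.items() if k!="frame"})
E
```

```text
{'clock': 0.0, 'qpos': array([ 1.08277882,  0.52201246, -0.03633579,  1.59998156,  0.02120918,
        1.02109459, -0.11281386]), 'qd': array([-0.00027748,  0.0008145 ,  0.00120475,  0.00096149, -0.00183669,
       -0.00129269,  0.00071684]), 'joint_efforts': array([-1.40222484e-03, -9.27095175e+01,  1.97876640e+00, -3.69928193e+01,
        1.76951877e-02,  8.27976532e-03,  1.18085586e-05]), 'position': array([ 0.25344929, -0.5709663 ,  0.24473607]), 'tool_rot': array([-1.57087855e+00,  1.10760294e-03, -1.15299109e+00]), 'force': array([ 0.15630015, -0.30159262, -0.36663039]), 'moment': array([-0.00525972,  0.00551913, -0.01670765]), 'grip_width': 0.08510535845789079}
{'vertical_fov': 55.58747291682882, 'cx': 321.16598172211997, 'cy': 239.08045467895843, 'xyz': array([ 1.49520819, -0.1770521 ,  0.81664693]), 'orientation': array([-2.22200122,  0.01972035,  1.35064215])}
{'vertical_fov': 55.750970345192115, 'cx': 323.7179323563947, 'cy': 238.327093155202, 'xyz': array([ 0.42569253, -0.00288139,  1.12321736]), 'orientation': array([-2.99953475,  0.01075127, -1.55225556])}
{'vertical_fov': 67.69055903842522, 'cx': 316.8614858951122, 'cy': 248.30181002717552, 'xyz': array([ 0.32069976, -0.54022555,  0.37290751]), 'orientation': array([ 2.84589890e+00,  1.89166559e-03, -1.15262702e+00])}
```

View pics/top0.png

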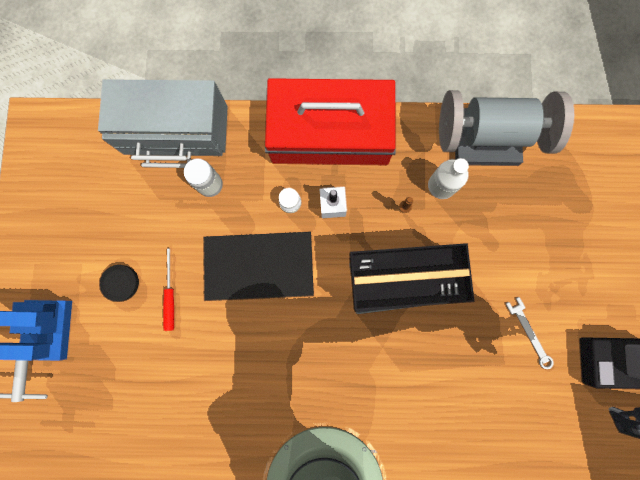

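View pics/scene0.png

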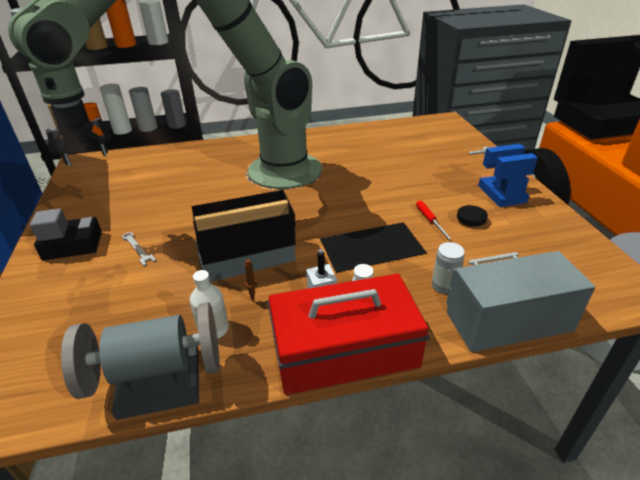

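```bash
python3 - <<'E'
from h import *
f,im=cam("top")
hsv=cv2.cvtColor(im,cv2.COLOR_BGR2HSV)
print("spine hsv",hsv[278,400:404].tolist(),"table",hsv[330,400].tolist(),"mat",hsv[266,258].tolist())
def rect(mask,seed,z,name):
    n,l=cv2.connectedComponents(mask.astype(np.uint8)); 
    c,_=cv2.findContours((l==l[seed[1],seed[0]]).astype(np.uint8),0,cv2.CHAIN_APPROX_NONE)
    c=max(c,key=cv2.contourArea)[:,0]
    p=np.array([pix2z(f,u,v,z)[:2] for u,v in c],np.float32)*1000
    r=cv2.minAreaRect(p); print(name,np.round(r[0],1),np.round(r[1],1),round(r[2],2)); return cv2.boundingRect(c)
blk=hsv[...,2]<45
print(rect(blk,(258,266),0.002,"mat"))
roi=np.zeros(blk.shape,bool); roi[235:315,345:478]=1
sp=(hsv[...,2]>150)&roi&(hsv[...,1]<160)&(hsv[...,1]>50)
ys,xs=np.where(sp);print(xs.min(),xs.max(),ys.min(),ys.max())
if sp[278,400]: print(rect(sp,(400,278),0.165,"spine"))
print(rect(blk&roi,(400,290),0.165,"half"))
w=(hsv[...,1]<60)&(hsv[...,2]>130); 
print(rect(w,(326,212),0.065,"stand"),rect(w,(289,200),0.06,"jar"))
crop=cv2.resize(im[170:330,190:490],None,fx=2.6,fy=2.6,interpolation=cv2.INTER_CUBIC); cv2.imwrite("pics/c1.png",crop)
E
```

```text
spine hsv [[23, 95, 254], [24, 96, 253], [23, 95, 253], [23, 96, 253]] table [14, 163, 141] mat [15, 20, 50]
mat [624.   36.1] [1222.7 1725.3] 0.62
(0, 0, 640, 480)
345 477 235 287
spine [ 485.3 -176.1] [ 15.8 243.3] 5.18
(354, 269, 116, 16)
half [ 450.1 -180. ] [ 52.  245.3] 5.72
(356, 276, 118, 33)
stand [665.5  -8.5] [73.6 60.9] 5.33
jar [669.1  95.2] [59.1 50.5] 1.49
(320, 187, 27, 31) (279, 188, 22, 25)
```

View pics/c1.png

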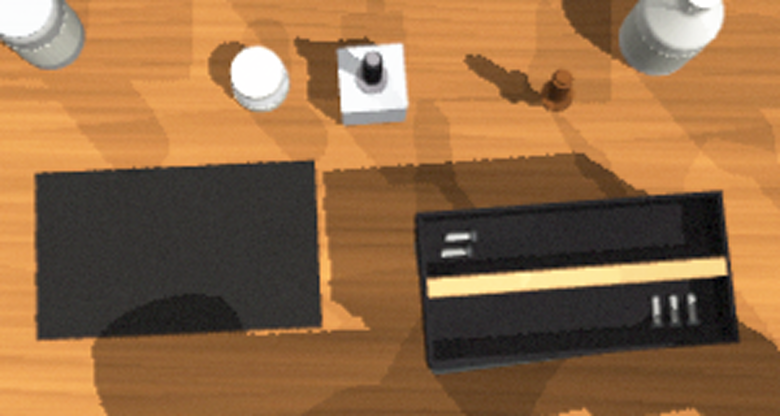

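```bash
python3 - <<'E'
from h import *
f,im=cam("top")
hsv=cv2.cvtColor(im,cv2.COLOR_BGR2HSV)
def q(pts,z):
    p=np.array([pix2z(f,u,v,z)[:2] for u,v in pts])*1000
    r=cv2.minAreaRect(p.astype(np.float32)); print(np.round(p.mean(0),1),np.round(r[1],1),round(r[2],2))
m=((hsv[...,2]<75)&(hsv[...,1]<70)).astype(np.uint8); m[:, :195]=0;m[:,320:]=0;m[:225]=0;m[305:]=0
m=cv2.morphologyEx(m,cv2.MORPH_OPEN,np.ones((3,3)))
c,_=cv2.findContours(m,0,2); c=max(c,key=cv2.contourArea)[:,0]; q(c,.002)
q([(203.8,236.9),(310.8,231.9),(313.8,295.4),(204.2,300.4)],.002)
q([(320,188.5),(345.4,186.9),(346.5,211.5),(321.2,213)],.065)
for z in(.13,.14): print(pix2z(f,190+372/2.6,170+57/2.6,z))
E
```

```text
[508.9 185.1] [156.4 266.9] 3.64
[514.2 173.5] [157.9 269.4] 3.64
[669.7  -9.8] [60.  61.5] 4.39
[ 0.67304101 -0.00861709  0.13      ]
[ 0.67055063 -0.00855934  0.14      ]
```

Call:
drive_tool(steps=[40,15.5,26.3,0,4.75,40,15.5,26.3,0,4.75,40,15.5,26.3,0,4.75,40,15.5,26.3,0,4.75,40,15.5,26.3,0,4.75], grip_force=60)

```text
clock: 0.67
position: [0.3315, -0.4384, 0.2453]
tool_rot: [-1.571, 0.0, -0.734]
force: [0.1, 0.6, -0.5]
grip_width: 0.04
```

Call:
drive_tool(steps=[40,15.5,26.3,0,4.75,40,15.5,26.3,0,4.75,40,15.5,26.3,0,4.75,40,15.5,26.3,0,4.75,40,15.5,26.3,0,4.75])

```text
clock: 1.08
position: [0.409, -0.3069, 0.2454]
tool_rot: [-1.571, -0.0, -0.32]
force: [0.8, -0.9, -1.0]
grip_width: 0.04
```

Call:
drive_tool(steps=[40,15.5,26.3,0,4.75,40,15.5,26.3,0,4.75,40,15.5,26.3,0,4.75,40,15.5,26.3,0,4.75,40,15.5,26.3,0,4.75])

```text
clock: 1.5
position: [0.4866, -0.1754, 0.2454]
tool_rot: [-1.571, -0.0, 0.094]
force: [0.9, -1.0, -0.6]
grip_width: 0.0398
```

```bash
python3 - <<'E'
from h import *
f,im=cam("wrist"); cv2.imwrite("pics/w1.png",im)
print(f["xyz"],f["orientation"])
hsv=cv2.cvtColor(im,cv2.COLOR_BGR2HSV)
sp=((hsv[...,2]>150)&(hsv[...,1]<130)&(hsv[...,1]>60)&(hsv[...,0]>17)).astype(np.uint8)
c,_=cv2.findContours(sp,0,1)
for k in sorted(c,key=cv2.contourArea)[-3:]:
    p=np.array([pix2z(f,u,v,.165)[:2] for u,v in k[:,0]],np.float32)*1000
    print(cv2.minAreaRect(p),cv2.boundingRect(k))
E
```

```text
[ 0.47893165 -0.10073917  0.37351184] [2.84679588e+00 4.03757328e-04 9.48221649e-02]
((350.74359130859375, -182.30386352539062), (50.63632583618164, 2.365680694580078), 89.52261352539062) (92, 217, 10, 79)
((395.41278076171875, -108.03247833251953), (15.224369049072266, 4.988863945007324), 88.26671600341797) (162, 124, 10, 29)
((356.60418701171875, -189.4905548095703), (4.0114006996154785, 48.91887283325195), 0.3235135078430176) (103, 231, 10, 75)
```

View pics/w1.png

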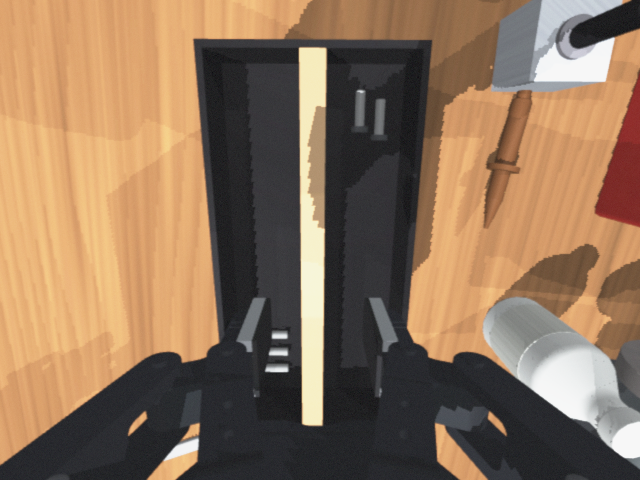

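Call:
drive_tool(steps=[40,0,0,-25,-0.2,40,0,0,-25,0,40,0,0,-25,0,40,0,0,-15,0,40,0,0,-5,0])

```text
clock: 1.97
position: [0.485, -0.1766, 0.1481]
tool_rot: [-1.57, 0.003, 0.087]
force: [-0.3, 0.4, 0.6]
grip_width: 0.0402
```

Call:
drive_tool(steps=[10,0,0,0,0,5,0,0,0,0,5,0,0,0,0,5,0,0,0,0,5,0,0,0,0], grip_force=60)

```text
clock: 2.38
position: [0.4864, -0.1769, 0.1512]
tool_rot: [-1.571, -0.001, 0.087]
force: [-1.2, -0.2, 6.0]
grip_width: 0.013
```

Call:
drive_tool(steps=[5,0,0,0,0,5,0,0,1,0,5,0,0,4,0,5,0,0,10,0,5,0,0,10,0])

```text
clock: 2.8
position: [0.4859, -0.1766, 0.176]
tool_rot: [-1.57, 0.001, 0.087]
force: [0.7, -1.4, -4.6]
grip_width: 0.013
```

Call:
drive_tool(steps=[5,0,0,10,0,5,0,4,10,0,5,1,8,0,0,5,1,12,0,0,5,1,14,0,0])

```text
clock: 3.22
position: [0.4889, -0.1377, 0.1952]
tool_rot: [-1.571, 0.0, 0.087]
force: [-0.4, 0.6, -5.5]
grip_width: 0.013
```

Call:
drive_tool(steps=[5,1,15,0,0,5,1,15,0,0,5,1,15,0,0,5,1,15,0,0,5,1,15,0,0])

```text
clock: 3.63
position: [0.4937, -0.0617, 0.1949]
tool_rot: [-1.57, 0.001, 0.088]
force: [0.4, 0.7, -4.0]
grip_width: 0.0129
```

Call:
drive_tool(steps=[5,1,15,0,0,5,1,15,0,0,5,1,15,0,0,5,1,15,0,0,5,1,15,0,0])

```text
clock: 4.05
position: [0.4985, 0.0133, 0.1949]
tool_rot: [-1.57, 0.001, 0.088]
force: [-0.3, 0.1, -6.1]
grip_width: 0.0134
```

Call:
drive_tool(steps=[5,1,15,0,0,5,1,15,0,0,5,1,15,0,0,5,1,15,0,0,5,1,15,0,0])

```text
clock: 4.47
position: [0.5033, 0.0882, 0.1948]
tool_rot: [-1.571, 0.001, 0.088]
force: [0.5, 0.2, -5.4]
grip_width: 0.0133
```

Call:
drive_tool(steps=[5,1,15,0,0,5,2,15,0,0,5,2,14,0,0,5,2,12,0,0,5,2,10,0,0])

```text
clock: 4.88
position: [0.5125, 0.1542, 0.195]
tool_rot: [-1.571, 0.001, 0.089]
force: [-0.0, 0.6, -6.4]
grip_width: 0.013
```

Call:
drive_tool(steps=[5,1,8,0,0,5,1,6,0,0,5,0,4,0,0,5,0,4,0,0,5,0,0,0,0])

```text
clock: 5.3
position: [0.5149, 0.1748, 0.1953]
tool_rot: [-1.571, 0.0, 0.087]
force: [-1.5, 0.6, -4.9]
grip_width: 0.0131
```

Call:
drive_tool(steps=[5,0,0,-20,0,5,0,0,-25,0,5,0,0,-25,0,5,0,0,-25,0,5,0,0,-25,0])

```text
clock: 5.72
position: [0.5152, 0.1735, 0.0743]
tool_rot: [-1.571, -0.0, 0.086]
force: [0.2, 0.1, -5.1]
grip_width: 0.0131
```

Call:
drive_tool(steps=[5,0,0,-15,0,5,0,0,-10,0,5,0,0,-8,0,5,0,0,-5,0,5,0,0,-3,0])

```text
clock: 6.13
position: [0.5153, 0.1742, 0.0343]
tool_rot: [-1.571, -0.0, 0.087]
force: [-0.0, 1.2, -5.2]
grip_width: 0.0129
```

Call:
drive_tool(steps=[5,0,0,-1,0,5,0,0,-1,0,5,0,0,0,0,5,0,0,0,0,5,0,0,0,0])

```text
clock: 6.55
position: [0.5154, 0.1743, 0.0332]
tool_rot: [-1.571, -0.001, 0.087]
force: [-2.6, -1.6, 7.6]
grip_width: 0.0133
```

Call:
drive_tool(steps=[40,0,0,0,0,40,0,0,0,0,40,0,0,0,0,40,0,0,5,0,40,0,0,15,0])

```text
clock: 6.97
position: [0.5142, 0.174, 0.0514]
tool_rot: [-1.571, 0.002, 0.087]
force: [0.1, -0.3, 0.4]
grip_width: 0.0401
```

Call:
drive_tool(steps=[40,0,0,30,0,40,0,0,35,0,40,0,0,35,0,40,0,-10,35,0,40,-1,-20,20,0])

```text
clock: 7.38
position: [0.5146, 0.1465, 0.2113]
tool_rot: [-1.569, -0.004, 0.09]
force: [0.8, 0.4, 0.2]
grip_width: 0.04
```

Call:
drive_tool(steps=[40,-3,-35,0,0,40,-3,-35,0,0,40,-3,-35,0,0,40,-3,-35,0,0,40,-3,-35,0,0])

```text
clock: 7.8
position: [0.4987, -0.0323, 0.2079]
tool_rot: [-1.571, -0.001, 0.087]
force: [1.3, 0.1, -0.2]
grip_width: 0.0402
```

Call:
drive_tool(steps=[40,-3,-35,0,0,40,-3,-35,0,0,40,-3,-35,0,0,40,-3,-25,0,0,40,-1,-15,0,0])

```text
clock: 8.22
position: [0.4852, -0.1791, 0.2076]
tool_rot: [-1.572, 0.0, 0.084]
force: [-0.4, -0.6, 0.1]
grip_width: 0.0402
```

```bash
cat >> h.py <<'E'
def spine(f,im,z,x0=.4,x1=.6,ylo=-1,yhi=1):
    hsv=cv2.cvtColor(im,cv2.COLOR_BGR2HSV)
    sp=((hsv[...,2]>110)&(hsv[...,1]<130)&(hsv[...,1]>45)&(hsv[...,0]>19)&(hsv[...,0]<30)).astype(np.uint8)
    c,_=cv2.findContours(sp,0,1)
    for k in sorted(c,key=cv2.contourArea)[-6:]:
        p=np.array([pix2z(f,u,v,z)[:2] for u,v in k[:,0]],np.float32)*1000
        r=cv2.minAreaRect(p)
        if max(r[1])>60: print(np.round(r[0],1),np.round(r[1],1),round(r[2],2),cv2.boundingRect(k))
E
python3 - <<'E'
from h import *
s=monitor.observe(); print(s["position"])
f,im=cam("top"); cv2.imwrite("pics/t2.png",im)
spine(f,im,.12); print(); spine(f,im,.047)
f,im=cam("wrist"); cv2.imwrite("pics/w2.png",im); spine(f,im,.12)
E
```

```text
[ 0.48516385 -0.17906063  0.20762179]
[ 477.2 -120.2] [ 12.3 121.3] 6.21 (355, 276, 56, 10)

[ 480.9 -128.8] [ 13.2 130.1] 6.21 (355, 276, 56, 10)
[ 481.4 -179. ] [ 13.7 241. ] 6.21 (294, 47, 33, 369)
```

View pics/t2.png

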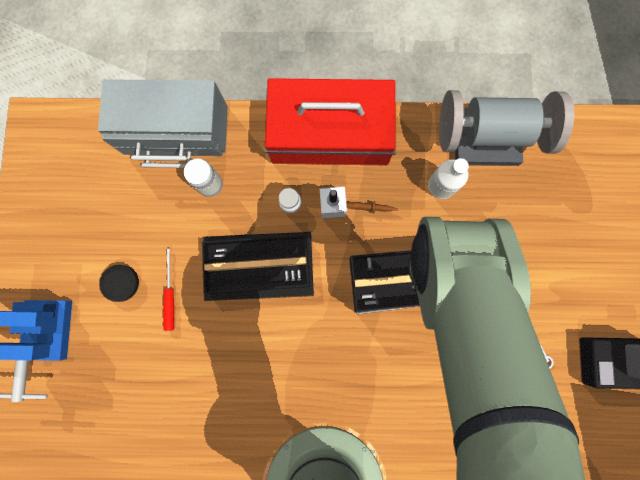

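Call:
drive_tool(steps=[40,-3.8,0,-20,1.3,40,0,0,-30,0,40,0,0,-30,0,40,0,0,-18,0,40,0,0,-5,0])

```text
clock: 8.73
position: [0.4812, -0.1745, 0.1021]
tool_rot: [-1.569, 0.003, 0.111]
force: [-0.2, 0.6, -0.1]
grip_width: 0.04
```

Call:
drive_tool(steps=[10,0,0,0,0,5,0,0,0,0,5,0,0,0,0,5,0,0,0,0,5,0,0,0,0])

```text
clock: 9.15
position: [0.4829, -0.1757, 0.1055]
tool_rot: [-1.571, -0.002, 0.11]
force: [-2.2, 2.1, 9.1]
grip_width: 0.0131
```

Call:
drive_tool(steps=[5,0,0,0,0,5,0,0,1,0,5,0,0,4,0,5,0,0,10,0,5,0,0,10,0])

```text
clock: 9.57
position: [0.4821, -0.1757, 0.1302]
tool_rot: [-1.571, 0.0, 0.11]
force: [0.5, -1.1, -5.2]
grip_width: 0.013
```

Call:
drive_tool(steps=[5,0,0,15,0,5,0,4,15,0,5,1,8,5,0,5,1,12,0,0,5,1,14,0,-0.4])

```text
clock: 9.98
position: [0.4853, -0.137, 0.1645]
tool_rot: [-1.571, -0.001, 0.102]
force: [-0.1, 0.4, -4.7]
grip_width: 0.0131
```

Call:
drive_tool(steps=[5,1,15,0,0,5,1,15,0,0,5,2,15,0,0,5,1,15,0,0,5,1,15,0,-0.4])

```text
clock: 10.4
position: [0.4909, -0.0609, 0.1638]
tool_rot: [-1.57, 0.001, 0.097]
force: [-0.5, 0.2, -5.8]
grip_width: 0.0128
```

Call:
drive_tool(steps=[5,1,15,0,0,5,1,15,0,0,5,2,15,0,0,5,1,15,0,0,5,1,15,0,-0.4])

```text
clock: 10.82
position: [0.4967, 0.0141, 0.1638]
tool_rot: [-1.57, 0.001, 0.09]
force: [0.4, -0.1, -5.7]
grip_width: 0.0133
```

Call:
drive_tool(steps=[5,1,15,0,0,5,1,15,0,0,5,2,15,0,0,5,1,15,0,0,5,1,15,0,0])

```text
clock: 11.23
position: [0.5026, 0.089, 0.1638]
tool_rot: [-1.571, 0.001, 0.09]
force: [0.1, 0.6, -5.9]
grip_width: 0.013
```

Call:
drive_tool(steps=[5,1,15,0,0,5,2,15,0,0,5,2,14,0,0,5,2,12,0,0,5,2,10,0,0])

```text
clock: 11.65
position: [0.5118, 0.155, 0.1639]
tool_rot: [-1.571, 0.001, 0.09]
force: [0.3, 1.5, -6.1]
grip_width: 0.0131
```

Call:
drive_tool(steps=[5,1,8,0,0,5,1,6,0,0,5,1,6,0,0,5,0,3,0,0,5,0,1,0,0])

```text
clock: 12.07
position: [0.5152, 0.1776, 0.1643]
tool_rot: [-1.571, 0.0, 0.089]
force: [0.0, -0.4, -5.3]
grip_width: 0.0131
```

Call:
drive_tool(steps=[5,0,0,0,0,5,0,0,0,0,5,0,0,0,0,5,0,0,0,0,5,0,0,0,0])

```text
clock: 12.48
position: [0.5153, 0.177, 0.1643]
tool_rot: [-1.571, 0.0, 0.088]
force: [-0.3, 0.7, -5.1]
grip_width: 0.0132
```

```bash
python3 - <<'E'
from h import *
f,im=cam("scene"); f2,im2=cam("top")
a=cv2.resize(im[180:320,120:460],None,fx=2.2,fy=2.2)[:300]; b=cv2.resize(im2[180:320,120:460],None,fx=2.2,fy=2.2)[:300]
cv2.imwrite("pics/c3.png",np.vstack([a,b]))
E
```

```text
(no output)
```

View pics/c3.png

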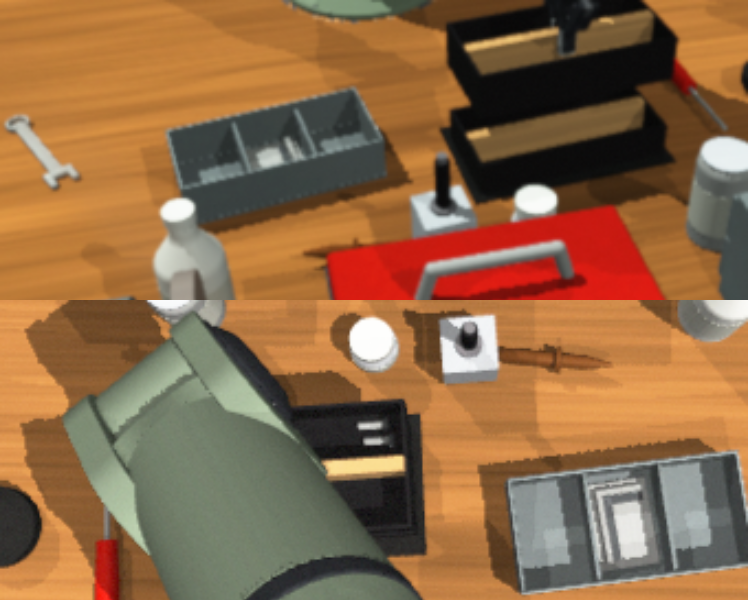

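Call:
drive_tool(steps=[5,0,0,-15,0,5,0,0,-20,0,5,0,0,-15,0,5,0,0,-10,0,5,0,0,-7,0])

```text
clock: 13.0
position: [0.515, 0.1772, 0.0963]
tool_rot: [-1.571, 0.001, 0.089]
force: [-1.0, 0.1, -4.2]
grip_width: 0.013
```

Call:
drive_tool(steps=[5,0,0,-3,0,5,0,0,-2,0,5,0,0,0,0,5,0,0,0,0,5,0,0,0,0])

```text
clock: 13.42
position: [0.5156, 0.1774, 0.0928]
tool_rot: [-1.571, -0.001, 0.089]
force: [0.1, 0.3, -6.0]
grip_width: 0.0129
```

Not yet resting; 1–2 mm more, then release and rise.

Call:
drive_tool(steps=[5,0,0,-1,0,5,0,0,-1,0,5,0,0,0,0,5,0,0,0,0,5,0,0,0,0])

```text
clock: 13.83
position: [0.5157, 0.1774, 0.0924]
tool_rot: [-1.571, -0.002, 0.089]
force: [-12.9, -6.3, 39.7]
grip_width: 0.0135
```

Call:
drive_tool(steps=[40,0,0,0,0,40,0,0,0,0,40,0,0,0,0,40,0,0,5,0,40,0,0,15,0])

```text
clock: 14.25
position: [0.5145, 0.177, 0.1093]
tool_rot: [-1.571, 0.002, 0.089]
force: [-0.7, 0.2, -0.2]
grip_width: 0.0399
```

Call:
drive_tool(steps=[40,0,0,30,0,40,0,0,30,0,40,0,0,30,0,40,0,0,30,0,40,0,0,20,0])

```text
clock: 14.67
position: [0.5156, 0.1776, 0.2535]
tool_rot: [-1.57, -0.002, 0.089]
force: [-0.2, 1.2, 0.6]
grip_width: 0.0404
```

Call:
drive_tool(steps=[60,0,0,0,0,60,0,0,0,0,60,0,0,0,0,60,0,0,0,0,60,0,0,0,0])

```text
clock: 15.08
position: [0.5149, 0.1772, 0.2494]
tool_rot: [-1.571, 0.002, 0.089]
force: [1.5, -0.3, 0.2]
grip_width: 0.0595
```

Call:
drive_tool(steps=[60,20,-25,0,0,60,20,-25,0,0,60,20,-25,0,0,60,20,-25,0,0,60,20,-25,0,0])

```text
clock: 15.5
position: [0.6158, 0.0509, 0.2496]
tool_rot: [-1.571, 0.001, 0.089]
force: [-1.0, -0.2, 1.3]
grip_width: 0.0599
```

Call:
drive_tool(steps=[60,20,-25,0,0,60,20,-25,0,0,60,13,-11,0,0,60,0,0,0,0,60,0,0,0,0])

```text
clock: 15.92
position: [0.6682, -0.0093, 0.2489]
tool_rot: [-1.57, 0.002, 0.088]
force: [-0.5, 0.6, -0.5]
grip_width: 0.0601
```

```bash
python3 - <<'E'
from h import *
s=monitor.observe(); print(s["position"])
f,im=cam("wrist"); cv2.imwrite("pics/w3.png",im)
for z in (.07,.14): print(proj(f,(.670,-.0095,z)))
f2,im2=cam("top"); cv2.imwrite("pics/t3.png",im2)
E
```

```text
[ 0.66820733 -0.00929737  0.24894627]
(np.float64(320.00198536911097), np.float64(229.1198299874923))
(np.float64(320.6174108565342), np.float64(253.15191689753522))
```

View pics/w3.png

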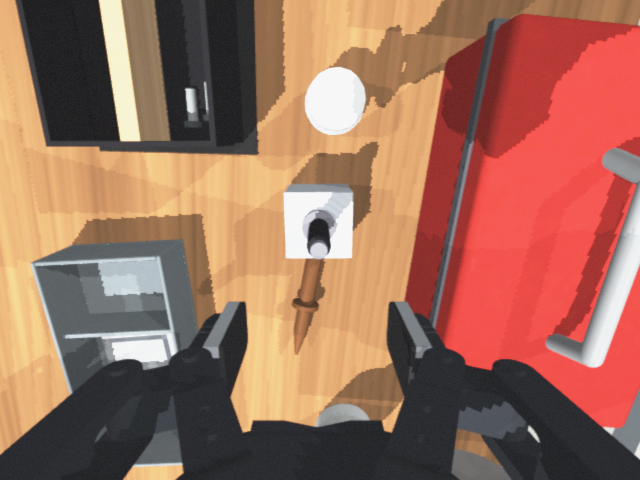

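```bash
python3 - <<'E'
from h import *
f,im=cam("wrist"); 
print(pix2z(f,318,250,.14),pix2z(f,319,224,.07))
print(np.mean([pix2z(f,u,v,.065) for u,v in((285.5,193.5),(352.5,193.5),(352,258),(286.5,258))],0))
g=cv2.cvtColor(im,cv2.COLOR_BGR2GRAY)[150:290,250:390]; h=cv2.cvtColor(im,cv2.COLOR_BGR2HSV)
cv2.imwrite("pics/c4.png",cv2.resize(im[170:280,265:375],None,fx=5,fy=5,interpolation=cv2.INTER_CUBIC))
E
```

```text
[ 0.66759032 -0.00614125  0.14      ] [ 0.6683486  -0.00366273  0.07      ]
[ 0.66880487 -0.00718665  0.065     ]
```

View pics/c4.png

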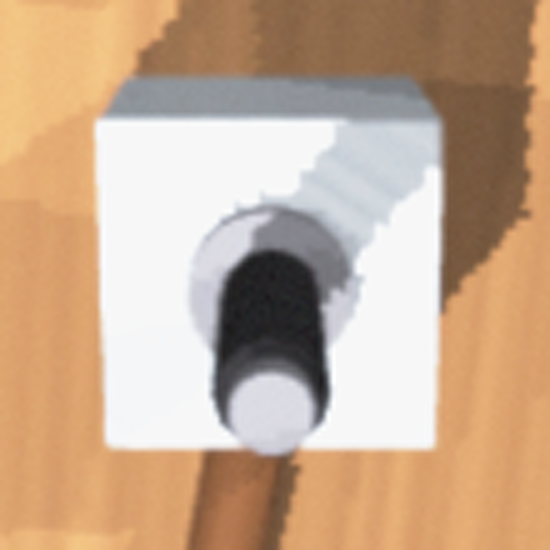

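Call:
drive_tool(steps=[50,0.8,0.5,-25,0,50,0,0,-30,0,50,0,0,-30,0,50,0,0,-30,0,50,0,0,-20,0])

```text
clock: 16.48
position: [0.6677, -0.0074, 0.1128]
tool_rot: [-1.57, 0.002, 0.09]
force: [0.9, 0.0, -0.9]
grip_width: 0.05
```

Call:
drive_tool(steps=[50,0,0,-8,0,50,0,0,-4,0,50,0,0,0,0,40,0,0,0,0,30,0,0,0,0])

```text
clock: 16.9
position: [0.6698, -0.0081, 0.1049]
tool_rot: [-1.571, -0.002, 0.089]
force: [-0.1, 0.0, -0.1]
grip_width: 0.0304
```

Call:
drive_tool(steps=[24,0,0,0,0,20,0,0,0,0,16,0,0,0,0,10,0,0,0,0,10,0,0,0,0], grip_force=70)

```text
clock: 17.32
position: [0.6693, -0.0083, 0.1042]
tool_rot: [-1.571, -0.001, 0.089]
force: [-3.4, 0.1, 9.1]
grip_width: 0.0162
```

Call:
drive_tool(steps=[10,0,0,0,0,10,0,0,0,0,10,0,0,2,0,10,0,0,4,0,10,0,0,6,0])

```text
clock: 17.73
position: [0.6688, -0.0083, 0.1153]
tool_rot: [-1.571, 0.001, 0.089]
force: [-0.2, 0.1, -1.3]
grip_width: 0.0164
```

Call:
drive_tool(steps=[10,0,0,15,0,10,0,0,25,0,10,0,0,25,0,10,0,0,25,0,10,0,0,20,0])

```text
clock: 18.15
position: [0.6693, -0.0082, 0.2279]
tool_rot: [-1.571, -0.002, 0.089]
force: [-0.1, -0.3, -0.2]
grip_width: 0.0164
```

```bash
python3 - <<'E'
from h import *
f,im=cam("top"); cv2.imwrite("pics/t4.png",im)
print(monitor.observe()["position"])
cv2.imwrite("pics/c5.png",cv2.resize(im[235:325,345:480],None,fx=5.8,fy=5.8,interpolation=cv2.INTER_CUBIC))
E
```

```text
[ 0.67064122 -0.00796184  0.23160582]
```

View pics/c5.png

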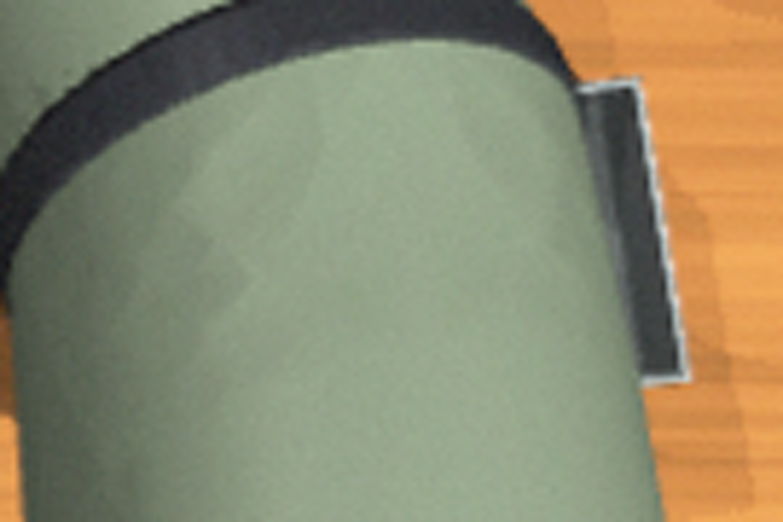

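Call:
drive_tool(steps=[10,-10,-12,0,0,10,-15,-18,0,0,10,-15,-18,0,0,10,-15,-18,0,0,10,-15,-18,0,0])

```text
clock: 18.62
position: [0.5983, -0.093, 0.2256]
tool_rot: [-1.571, -0.0, 0.089]
force: [0.6, -0.2, -1.0]
grip_width: 0.0162
```

Call:
drive_tool(steps=[10,-15,-18,0,0,10,-15,-18,0,0,10,-15,-18,0,0,10,-15,-18,0,0,10,-15,-18,0,0])

```text
clock: 19.03
position: [0.5232, -0.183, 0.2257]
tool_rot: [-1.571, -0.0, 0.089]
force: [1.0, -0.1, -0.8]
grip_width: 0.0163
```

Call:
drive_tool(steps=[10,-15,-18,0,0,10,-15,-18,0,0,10,-10,-17,0,0,10,0,0,0,0,10,0,0,0,0])

```text
clock: 19.45
position: [0.4837, -0.2361, 0.2257]
tool_rot: [-1.571, -0.0, 0.087]
force: [-0.7, 0.1, 0.1]
grip_width: 0.0158
```

```bash
python3 - <<'E'
from h import *
f,im=cam("wrist"); cv2.imwrite("pics/w5.png",im); print(monitor.observe()["position"])
np.savez("w5.npz",**{k:v for k,v in f.items() if k!="frame"})
E
```

```text
[ 0.48425782 -0.23517633  0.22566339]
```

View pics/w5.png

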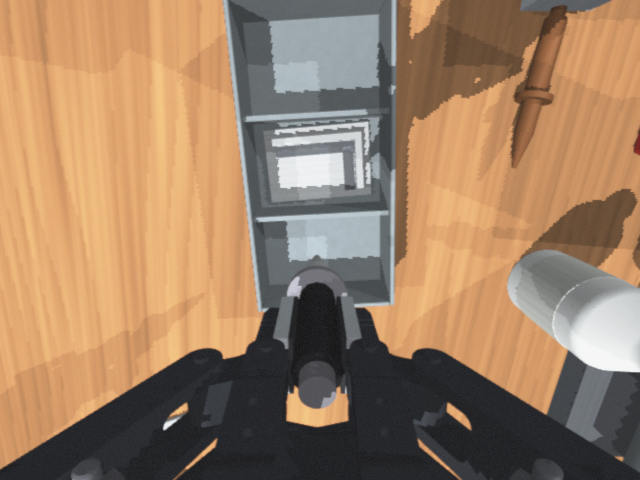

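```bash
python3 - <<'E'
import cv2
im=cv2.imread("pics/w5.png"); cv2.imwrite("pics/c6.png",cv2.resize(im[105:225,240:400],None,fx=4.9,fy=4.9,interpolation=cv2.INTER_CUBIC))
E
```

```text
(no output)
```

View pics/c6.png

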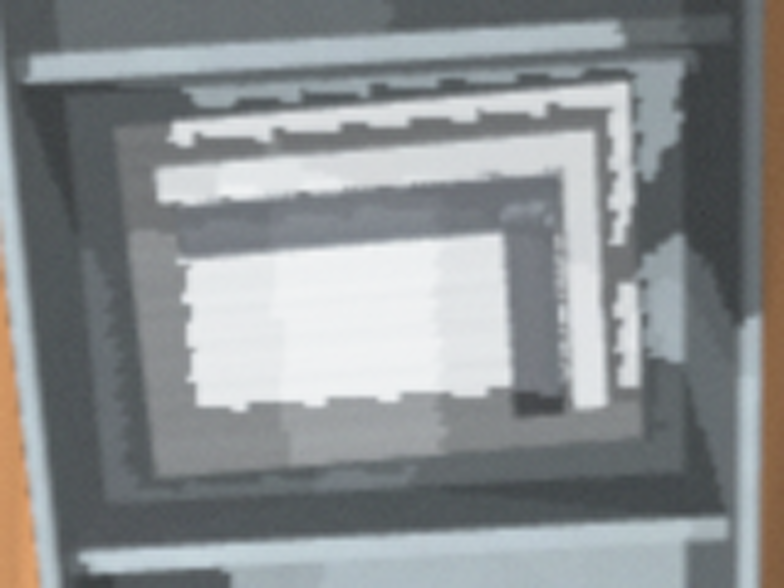

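```bash
python3 - <<'E'
from h import *
f=dict(np.load("w5.npz")); 
def P(X,Y,z): return pix2z(f,240+X/4.9,105+Y/4.9,z)[:2]*1000
S,C,E=[P(*p,.010) for p in((179,232),(535,204),(540,413))]
print("S",S,"C",C,"E",E,np.linalg.norm(S-C),np.linalg.norm(C-E)); 
d=C-S; e=E-C; print(np.degrees(np.arctan2(d[1],d[0])),np.degrees(np.arctan2(e[0],-e[1])))
pl=np.array([P(*p,.010) for p in((115,125),(632,72),(640,438),(157,478))]);print("plate",pl,pl.mean(0))
fl=[P(*p,.020) for p in((155,170),(597,130),(606,407),(157,205),(562,168),(572,407))];print("flange",np.round(fl,1))
# base rim dividers at z .06
print("div",[P(*p,.06) for p in((28,68),(622,35),(80,562),(726,527))])
E
```

```text
S [ 440.15354346 -175.96629335] C [ 506.76143921 -165.01974331] E [ 512.1762479  -203.92604479] 67.5013980193257 39.2812989621554
9.332742812388105 7.9232797309471525
plate [[ 427.22945174 -157.76267248]
 [ 521.95233526 -140.14563306]
 [ 532.24770487 -207.06370012]
 [ 438.38386902 -223.18781371]] [ 479.95334023 -182.03995484]
flange [[ 436.3 -165. ]
 [ 515.6 -151.1]
 [ 523.5 -200.5]
 [ 436.9 -171.1]
 [ 510.1 -158.2]
 [ 517.  -201. ]]
div [array([ 420.35488434, -150.9367419 ]), array([ 513.07762169, -137.93643849]), array([ 431.55603656, -229.77779172]), array([ 540.67641508, -214.14032487])]
```

Call:
drive_tool(steps=[10,-8,12,0,0,10,-8,12,0,0,10,-8,12,0,0,10,-8,12,0,0,10,-7,11,0,0])

```text
clock: 19.92
position: [0.4451, -0.1746, 0.2254]
tool_rot: [-1.571, -0.0, 0.09]
force: [-0.9, -0.7, -1.1]
grip_width: 0.0166
```

Call:
drive_tool(steps=[10,0,0,-10,0,10,0,0,-15,0,10,0,0,-15,0,10,0,0,-10,0,10,0,0,0,0])

```text
clock: 20.33
position: [0.4445, -0.1757, 0.1734]
tool_rot: [-1.569, 0.002, 0.089]
force: [-1.3, 1.0, -1.5]
grip_width: 0.0166
```

Call:
drive_tool(steps=[10,0,0,0,0,10,0,0,0,0,10,0,0,0,0,10,0,0,0,0,10,0,0,0,0])

```text
clock: 20.75
position: [0.4453, -0.1764, 0.1757]
tool_rot: [-1.571, -0.001, 0.089]
force: [0.5, 0.3, -0.9]
grip_width: 0.0166
```

```bash
python3 - <<'E'
from h import *
s=monitor.observe(); p=s["position"]; print(p)
f=dict(np.load("w5.npz")); print("w5 tip pred",proj(f,(.4843,-.2352,.1287)), pix2z(f,316,257,.1287))
t=p-[0,0,.097]
out=[]
for n in("scene","wrist"):
    f,im=cam(n); u,v=proj(f,t); print(n,u,v)
    k=60 if n=="scene" else 100
    a,b=int(u)-k,int(v)-k; print("crop origin",a,b,"scale",400/(2*k)); c=im[b:b+2*k,a:a+2*k].copy()
    out.append(cv2.resize(c,(400,400),interpolation=cv2.INTER_CUBIC))
cv2.imwrite("pics/c7.png",np.hstack(out))
E
```

```text
[ 0.44525734 -0.1763773   0.17572355]
w5 tip pred (np.float64(318.90108927833506), np.float64(256.73626348085884)) [ 0.48240263 -0.23555059  0.1287    ]
scene 244.12569797471656 228.00528770829052
crop origin 184 168 scale 3.3333333333333335
wrist 317.85841477368047 258.07038481903237
crop origin 217 158 scale 2.0
```

View pics/c7.png

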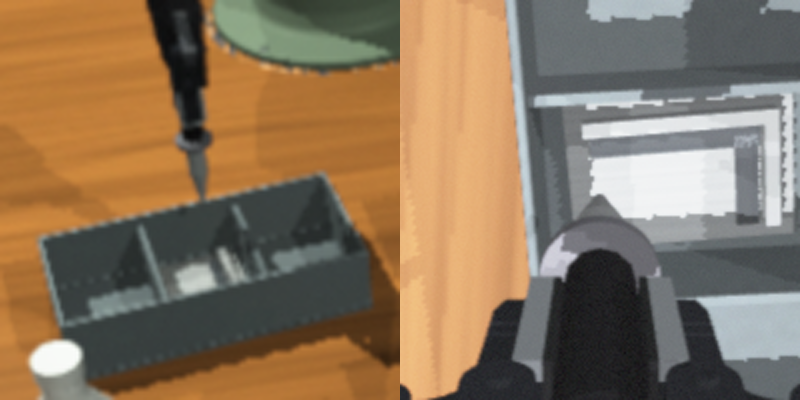

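Call:
drive_tool(steps=[10,0,0,-8,0,10,0,0,-14,0,10,0,0,-14,0,10,0,0,-10,0,10,0,0,-6,0])

```text
clock: 21.27
position: [0.4446, -0.176, 0.1219]
tool_rot: [-1.57, 0.001, 0.089]
force: [-0.6, -1.0, -1.3]
grip_width: 0.0163
```

Call:
drive_tool(steps=[10,0,0,-4,0,10,0,0,-3,0,10,0,0,-3,0,10,0,0,-2,0,10,0,0,-1,0])

```text
clock: 21.68
position: [0.4452, -0.1763, 0.1103]
tool_rot: [-1.571, -0.0, 0.089]
force: [-0.3, -0.2, -0.4]
grip_width: 0.0164
```

Call:
drive_tool(steps=[10,0,0,-1,0,10,0,0,0,0,10,0,0,0,0,10,0,0,0,0,10,0,0,0,0])

```text
clock: 22.1
position: [0.4451, -0.1763, 0.1094]
tool_rot: [-1.571, -0.0, 0.089]
force: [0.1, -0.0, -1.1]
grip_width: 0.0161
```

```bash
python3 - <<'E'
from h import *
p=monitor.observe()["position"]; t=p-[0,0,.097]
f,im=cam("wrist"); u,v=proj(f,t); a,b=int(u)-60,int(v)-60; print(a,b,u,v)
for q in((.445,-.175),(.506,-.1648),(.512,-.1993)): print(proj(f,(*q,.01)))
cv2.imwrite("pics/c8.png",cv2.resize(im[b:b+100,a:a+150],None,fx=5,fy=5,interpolation=cv2.INTER_CUBIC))
E
```

```text
257 198 317.842081347116 258.0121273955846
(np.float64(317.80297646510877), np.float64(255.03699467851348))
(np.float64(410.6369637412698), np.float64(248.27150339883784))
(np.float64(410.9983715605349), np.float64(296.48531228293183))
```

View pics/c8.png

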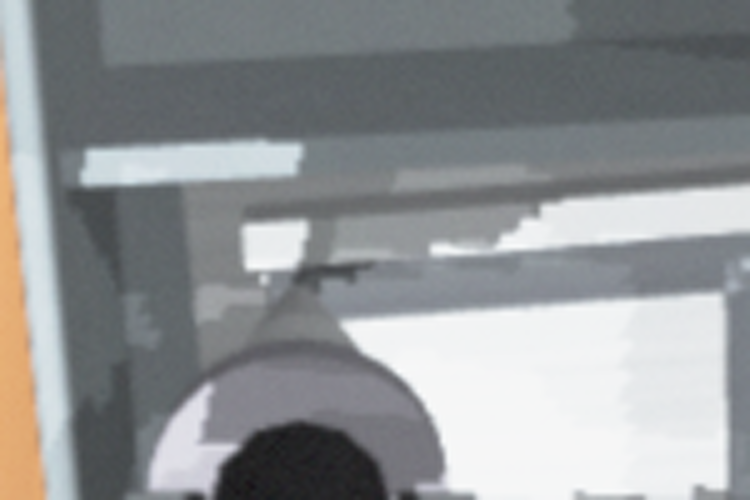

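Call:
drive_tool(steps=[10,0,0,0,0,10,0,0,0,0,10,1.6,0.27,0,0,10,1.6,0.27,0,0,10,1.6,0.27,0,0])

```text
clock: 22.57
position: [0.4501, -0.1754, 0.1093]
tool_rot: [-1.571, -0.0, 0.089]
force: [-0.1, -0.9, -0.8]
grip_width: 0.0162
```

Call:
drive_tool(steps=[10,1.6,0.27,0,0,10,1.6,0.27,0,0,10,1.6,0.27,0,0,10,1.6,0.27,0,0,10,1.6,0.27,0,0])

```text
clock: 22.98
position: [0.458, -0.1741, 0.1093]
tool_rot: [-1.571, 0.0, 0.089]
force: [0.7, -0.3, -1.1]
grip_width: 0.0165
```

Call:
drive_tool(steps=[10,1.6,0.27,0,0,10,1.6,0.27,0,0,10,1.6,0.27,0,0,10,1.6,0.27,0,0,10,1.6,0.27,0,0])

```text
clock: 23.4
position: [0.4661, -0.1727, 0.1093]
tool_rot: [-1.571, -0.0, 0.089]
force: [-0.4, 0.3, -0.1]
grip_width: 0.0164
```

Call:
drive_tool(steps=[10,1.6,0.27,0,0,10,1.6,0.27,0,0,10,1.6,0.27,0,0,10,1.6,0.27,0,0,10,1.6,0.27,0,0])

```text
clock: 23.82
position: [0.474, -0.1714, 0.1093]
tool_rot: [-1.571, 0.0, 0.089]
force: [0.4, -0.2, -0.5]
grip_width: 0.0165
```

Call:
drive_tool(steps=[10,1.6,0.27,0,0,10,1.6,0.27,0,0,10,1.6,0.27,0,0,10,1.6,0.27,0,0,10,1.6,0.27,0,0])

```text
clock: 24.23
position: [0.482, -0.17, 0.1093]
tool_rot: [-1.571, 0.0, 0.089]
force: [0.2, -0.1, -1.5]
grip_width: 0.0165
```

Call:
drive_tool(steps=[10,1.6,0.27,0,0,10,1.6,0.27,0,0,10,1.6,0.27,0,0,10,1.6,0.27,0,0,10,1.6,0.27,0,0])

```text
clock: 24.65
position: [0.49, -0.1687, 0.1093]
tool_rot: [-1.571, 0.0, 0.089]
force: [0.1, 0.3, -0.8]
grip_width: 0.0165
```

Call:
drive_tool(steps=[10,1.6,0.27,0,0,10,1.6,0.27,0,0,10,1.6,0.27,0,0,10,1.6,0.27,0,0,10,1.6,0.27,0,0])

```text
clock: 25.07
position: [0.498, -0.1673, 0.1093]
tool_rot: [-1.571, 0.0, 0.089]
force: [1.1, -0.2, -0.9]
grip_width: 0.0162
```

Call:
drive_tool(steps=[10,1.6,0.27,0,0,10,1.6,0.27,0,0,10,1.6,0.27,0,0,10,1.6,0.27,0,0,10,0,0,0,0])

```text
clock: 25.48
position: [0.5046, -0.1661, 0.1093]
tool_rot: [-1.571, -0.0, 0.089]
force: [-0.4, 0.2, -1.7]
grip_width: 0.0164
```

Call:
drive_tool(steps=[10,0,0,0,0,10,0,0,0,0,10,0,0,0,0,10,0,0,0,0,10,0,0,0,0])

```text
clock: 25.9
position: [0.5042, -0.1663, 0.1093]
tool_rot: [-1.571, 0.0, 0.089]
force: [-0.3, -0.6, -1.1]
grip_width: 0.0162
```

```bash
python3 - <<'E'
from h import *
p=monitor.observe()["position"]; t=p-[0,0,.097]; print(p)
f,im=cam("wrist"); u,v=proj(f,t); a,b=int(u)-90,int(v)-60; print(a,b,u,v)
cv2.imwrite("pics/c9.png",cv2.resize(im[b:b+100,a:a+150],None,fx=5,fy=5,interpolation=cv2.INTER_CUBIC))
E
```

```text
[ 0.50422726 -0.16625744  0.10930263]
227 197 317.86655394772754 257.9865524457823
```

View pics/c9.png

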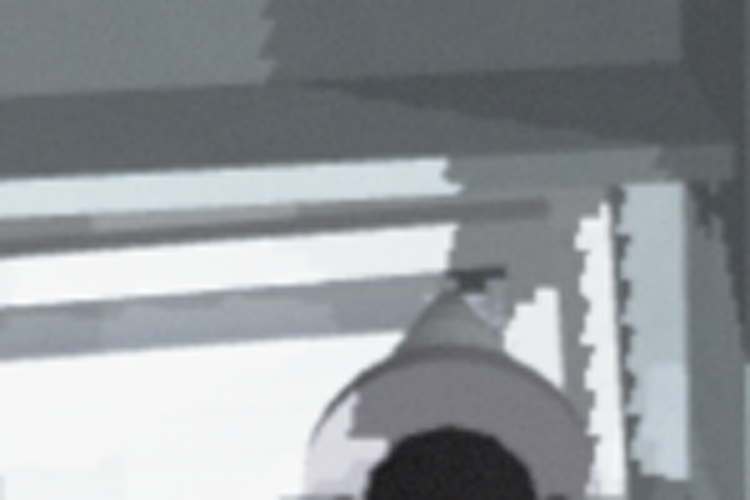

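Call:
drive_tool(steps=[10,0.32,-1.66,0,0,10,0.32,-1.66,0,0,10,0.32,-1.66,0,0,10,0.32,-1.66,0,0,10,0.32,-1.66,0,0])

```text
clock: 26.37
position: [0.5059, -0.1748, 0.1093]
tool_rot: [-1.571, 0.0, 0.089]
force: [-0.2, 0.1, -0.6]
grip_width: 0.0162
```

Call:
drive_tool(steps=[10,0.32,-1.66,0,0,10,0.32,-1.66,0,0,10,0.32,-1.66,0,0,10,0.32,-1.66,0,0,10,0.32,-1.66,0,0])

```text
clock: 26.78
position: [0.5075, -0.183, 0.1093]
tool_rot: [-1.571, 0.0, 0.089]
force: [0.3, 1.0, -1.2]
grip_width: 0.0162
```

Call:
drive_tool(steps=[10,0.32,-1.66,0,0,10,0.32,-1.66,0,0,10,0.32,-1.66,0,0,10,0.32,-1.66,0,0,10,0.32,-1.66,0,0])

```text
clock: 27.2
position: [0.5091, -0.1913, 0.1093]
tool_rot: [-1.571, 0.0, 0.089]
force: [-0.3, -0.6, -0.3]
grip_width: 0.0164
```

Call:
drive_tool(steps=[10,0.32,-1.66,0,0,10,0.32,-1.66,0,0,10,0.32,-1.66,0,0,10,0.32,-1.66,0,0,10,0.32,-1.66,0,0])

```text
clock: 27.62
position: [0.5107, -0.1996, 0.1093]
tool_rot: [-1.571, 0.0, 0.089]
force: [0.4, -0.1, -0.3]
grip_width: 0.0165
```

Call:
drive_tool(steps=[10,0,0,0,0,10,0,0,0,0,10,0,0,0,0,10,0,0,0,0,10,0,0,0,0])

```text
clock: 28.03
position: [0.5107, -0.1994, 0.1093]
tool_rot: [-1.571, 0.0, 0.089]
force: [-0.2, 0.4, -1.4]
grip_width: 0.0165
```

Call:
drive_tool(steps=[10,0,0,0,0,10,0,0,0,0,10,0,0,5,0,10,0,0,10,0,10,0,0,20,0])

```text
clock: 28.45
position: [0.5099, -0.1991, 0.1439]
tool_rot: [-1.57, 0.002, 0.089]
force: [-0.3, -0.6, -1.2]
grip_width: 0.0165
```

Call:
drive_tool(steps=[10,0,0,20,0,10,0,0,20,0,10,0,0,20,0,10,0,0,15,0,10,0,0,5,0])

```text
clock: 28.87
position: [0.5115, -0.1996, 0.2274]
tool_rot: [-1.572, -0.003, 0.089]
force: [-0.4, -0.3, -0.6]
grip_width: 0.0168
```

Call:
drive_tool(steps=[10,6,7,0,0,10,14,17,0,0,10,14,17,0,0,10,14,17,0,0,10,14,17,0,0])

```text
clock: 29.28
position: [0.5731, -0.1228, 0.2233]
tool_rot: [-1.57, 0.001, 0.089]
force: [-0.2, 0.0, -0.1]
grip_width: 0.0163
```

Call:
drive_tool(steps=[10,14,17,0,0,10,14,17,0,0,10,14,17,0,0,10,14,17,0,0,10,14,17,0,0])

```text
clock: 29.7
position: [0.6431, -0.0377, 0.2231]
tool_rot: [-1.57, 0.001, 0.089]
force: [-0.0, -0.4, -2.0]
grip_width: 0.0163
```

Call:
drive_tool(steps=[10,14,17,0,0,10,8,10,0,0,10,4,4,0,0,10,0,0,0,0,10,0,0,0,0])

```text
clock: 30.12
position: [0.6682, -0.0092, 0.2238]
tool_rot: [-1.571, 0.001, 0.088]
force: [0.1, -0.1, -2.6]
grip_width: 0.0163
```

Call:
drive_tool(steps=[10,0,0,0,0,10,0,0,0,0,10,0,0,0,0,10,0,0,0,0,10,0,0,0,0])

```text
clock: 30.53
position: [0.6686, -0.0088, 0.2244]
tool_rot: [-1.571, -0.0, 0.088]
force: [0.2, 0.7, -1.4]
grip_width: 0.0166
```

```bash
python3 - <<'E'
from h import *
p=monitor.observe()["position"]; t=p-[0,0,.097]; print(p)
f,im=cam("wrist"); print("tip pred",proj(f,t),"hole",proj(f,(.669,-.0083,.065)))
f2,im2=cam("scene"); print("tip pred",proj(f2,t),"hole",proj(f2,(.669,-.0083,.065)))
a=cv2.resize(im[170:270,245:395],(600,400),interpolation=cv2.INTER_CUBIC)
u,v=map(int,proj(f2,(.669,-.0083,.10))); print(u,v); b=cv2.resize(im2[v-60:v+40,u-25:u+25],(200,400),interpolation=cv2.INTER_CUBIC)
cv2.imwrite("pics/c10.png",np.hstack([a,b]))
E
```

```text
[ 0.66859293 -0.00881467  0.2244267 ]
tip pred (np.float64(317.85175890698866), np.float64(258.0063182379206)) hole (np.float64(318.2281592104501), np.float64(233.6419396799598))
tip pred (np.float64(320.0177173315802), np.float64(254.5962641093249)) hole (np.float64(320.7926386584361), np.float64(274.2129070012902))
320 263
```

View pics/c10.png

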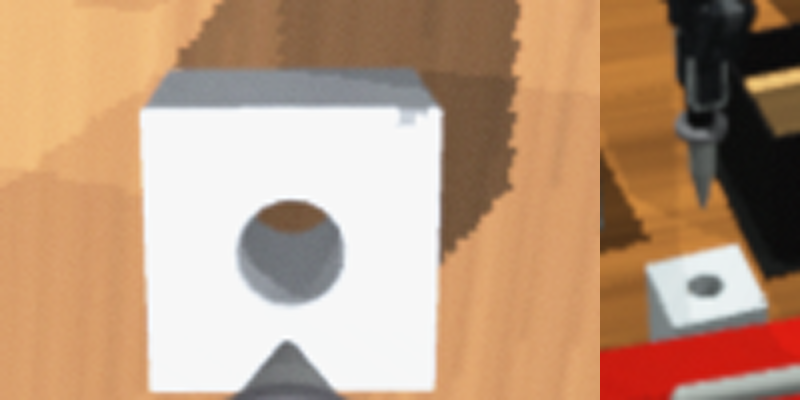

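Call:
drive_tool(steps=[10,0.3,0.4,-10,0,10,0,0,-15,0,10,0,0,-15,0,10,0,0,-10,0,10,0,0,-5,0])

```text
clock: 31.05
position: [0.6683, -0.0081, 0.1673]
tool_rot: [-1.571, 0.002, 0.089]
force: [0.3, -0.5, -0.9]
grip_width: 0.0163
```

Call:
drive_tool(steps=[10,0,0,-6,0,10,0,0,-8,0,10,0,0,-8,0,10,0,0,-8,0,10,0,0,-8,0])

```text
clock: 31.47
position: [0.669, -0.0081, 0.1306]
tool_rot: [-1.571, -0.0, 0.089]
force: [0.7, 0.7, -1.1]
grip_width: 0.016
```

Call:
drive_tool(steps=[10,0,0,-8,0,10,0,0,-8,0,10,0,0,-4,0,10,0,0,-3,0,10,0,0,-2,0])

```text
clock: 31.88
position: [0.6689, -0.0081, 0.1059]
tool_rot: [-1.571, 0.0, 0.089]
force: [-0.0, 0.4, -0.9]
grip_width: 0.0166
```

Call:
drive_tool(steps=[10,0,0,-1,0,10,0,0,-1,0,10,0,0,0,0,10,0,0,0,0,10,0,0,0,0])

```text
clock: 32.3
position: [0.6691, -0.0081, 0.1045]
tool_rot: [-1.571, -0.0, 0.089]
force: [0.1, -0.7, -1.3]
grip_width: 0.0164
```

Release and rise.

Call:
drive_tool(steps=[22,0,0,-0.5,0,30,0,0,0,0,50,0,0,0,0,50,0,0,0,0,50,0,0,0,0])

```text
clock: 32.72
position: [0.669, -0.0081, 0.1039]
tool_rot: [-1.571, -0.0, 0.089]
force: [-0.1, -0.6, 0.1]
grip_width: 0.0502
```

Call:
drive_tool(steps=[50,0,0,10,0,50,0,0,25,0,50,0,0,35,0,50,0,0,35,0,50,0,0,30,0])

```text
clock: 33.13
position: [0.669, -0.0079, 0.242]
tool_rot: [-1.571, -0.001, 0.089]
force: [0.5, -0.3, 0.4]
grip_width: 0.05
```

Call:
drive_tool(steps=[40,-10,12,0,0,40,-20,24,0,0,40,-20,24,0,0,40,-20,24,0,0,40,-20,24,0,0])

```text
clock: 33.55
position: [0.5779, 0.1009, 0.2397]
tool_rot: [-1.571, -0.001, 0.089]
force: [0.6, 0.3, -0.6]
grip_width: 0.0399
```

Call:
drive_tool(steps=[40,-20,24,0,0,40,-20,24,0,0,40,-15,20,0,0,40,-8,8,0,0,40,0,0,0,0])

```text
clock: 33.97
position: [0.5145, 0.1782, 0.2398]
tool_rot: [-1.57, -0.001, 0.092]
force: [1.2, 0.1, -0.6]
grip_width: 0.0401
```

```bash
python3 - <<'E'
from h import *
print(monitor.observe()["position"])
f,im=cam("wrist"); cv2.imwrite("pics/w11.png",im); spine(f,im,.107)
f,im=cam("top"); cv2.imwrite("pics/t11.png",im); spine(f,im,.107)
hsv=cv2.cvtColor(im,cv2.COLOR_BGR2HSV)
# base tray outline: non-table (low saturation) blob
m=((hsv[...,1]<110)).astype(np.uint8); m[:, :340]=0; m[:,485:]=0; m[:230]=0; m[325:]=0
m=cv2.morphologyEx(m,cv2.MORPH_OPEN,np.ones((3,3)))
c,_=cv2.findContours(m,0,1); c=max(c,key=cv2.contourArea)[:,0]
h=cv2.convexHull(c)[:,0]
p=np.array([pix2z(f,u,v,.06)[:2] for u,v in h],np.float32)*1000
print("base",cv2.minAreaRect(p),cv2.boundingRect(c))
a=cv2.resize(im[160:325,195:485],None,fx=2.7,fy=2.7,interpolation=cv2.INTER_CUBIC); cv2.imwrite("pics/c11.png",a)
E
```

```text
[0.51450296 0.17818761 0.23977429]
[336.  166.2] [67.5 18. ] 88.75 (68, 194, 28, 86)
[304.4 133. ] [104.4  26.6] 87.86 (21, 211, 40, 124)
[382.7 150.1] [ 31.6 149.9] 5.52 (118, 163, 53, 186)
[523.6 100.4] [12.1 93. ] 5.1 (263, 255, 42, 8)
base ((482.1261901855469, -182.1995849609375), (125.06039428710938, 254.07269287109375), 8.149880409240723) (349, 248, 115, 66)
```

View pics/c11.png

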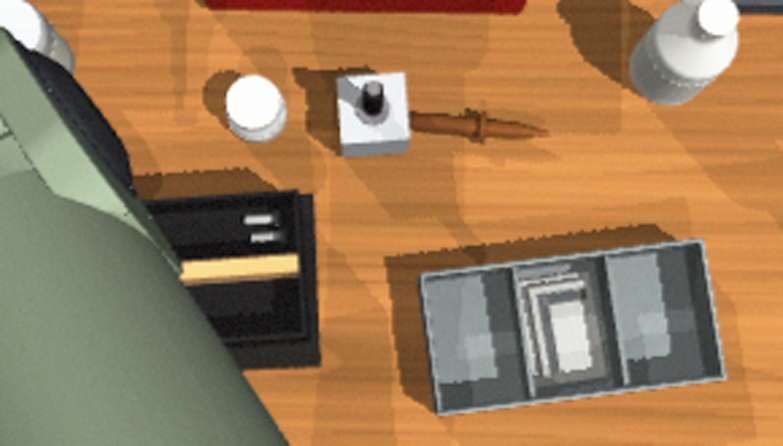

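```bash
python3 - <<'E'
from h import *
f,im=cam("top")
p=np.array([pix2z(f,195+u/2.7,160+v/2.7,.06)[:2]*1000 for u,v in((421,277),(702,242),(722,380),(440,413))]); print(p,p.mean(0),cv2.minAreaRect(p.astype(np.float32)))
f,im=cam("wrist"); print(f["xyz"]); h=cv2.cvtColor(im,cv2.COLOR_BGR2HSV)
m=((h[...,2]>90)&(h[...,0]>15)&(h[...,0]<32)).astype(np.uint8)
for r in(60,120,180,240,300,340):
    row=h[r,270:360]; print(r,[270+i for i in np.where((row[:,2]>90)&(row[:,0]>12)&(row[:,0]<34)&(row[:,1]>30))[0]][:1], [270+i for i in np.where((row[:,2]>90)&(row[:,0]>12)&(row[:,0]<34)&(row[:,1]>30))[0]][-1:])
col=h[:,316]; w=np.where((col[:,2]>90)&(col[:,1]>30)&(col[:,0]>12)&(col[:,0]<34))[0]; print(w.min(),w.max()); 
print(pix2z(f,316,240,.107))
E
```

```text
[[ 521.07482809  -53.56948794]
 [ 555.93230097 -297.7993716 ]
 [ 437.11587322 -312.23092458]
 [ 404.67050515  -70.99281477]] [ 479.69837686 -183.64814972] ((479.2720947265625, -184.13821411132812), (119.66352081298828, 246.70481872558594), 8.12263011932373)
[0.50948555 0.24975669 0.36719948]
60 [np.int64(270)] [np.int64(359)]
120 [np.int64(304)] [np.int64(326)]
180 [np.int64(305)] [np.int64(326)]
240 [np.int64(306)] [np.int64(326)]
300 [np.int64(306)] [np.int64(325)]
340 [np.int64(307)] [np.int64(325)]
0 426
[0.5152268  0.17744958 0.107     ]
```

Call:
drive_tool(steps=[40,0.3,-3,-25,0,40,0,0,-35,0,40,0,0,-35,0,40,0,0,-35,0,40,0,0,-12,0])

```text
clock: 34.58
position: [0.515, 0.1711, 0.0927]
tool_rot: [-1.572, 0.005, 0.087]
force: [-0.9, 0.1, -0.4]
grip_width: 0.04
```

Call:
drive_tool(steps=[40,0,0,-5,0,20,0,0,0,0,10,0,0,0,0,5,0,0,0,0,5,0,0,0,0], grip_force=60)

```text
clock: 35.0
position: [0.5172, 0.1731, 0.0935]
tool_rot: [-1.57, -0.002, 0.088]
force: [-2.5, -1.4, 9.4]
grip_width: 0.0129
```

Call:
drive_tool(steps=[5,0,0,0,0,5,0,0,0,0,5,0,0,0,0,5,0,0,0,0,5,0,0,0,0])

```text
clock: 35.42
position: [0.5172, 0.1731, 0.0935]
tool_rot: [-1.571, -0.002, 0.088]
force: [-1.7, -1.4, 10.0]
grip_width: 0.0128
```

Call:
drive_tool(steps=[5,0,0,2,0,5,0,0,8,0,5,0,0,15,0,5,0,0,15,0,5,0,0,15,0])

```text
clock: 35.83
position: [0.5162, 0.1729, 0.1482]
tool_rot: [-1.571, -0.0, 0.089]
force: [1.2, 0.5, -4.7]
grip_width: 0.0136
```

Call:
drive_tool(steps=[5,0,-4,15,0,5,0,-8,5,0,5,-1,-12,0,0,5,-1,-14,0,0,5,-1,-15,0,0])

```text
clock: 36.25
position: [0.5127, 0.1183, 0.1662]
tool_rot: [-1.571, 0.001, 0.089]
force: [-0.3, 0.3, -5.7]
grip_width: 0.0129
```

Call:
drive_tool(steps=[5,-1.5,-15,0,0,5,-1.5,-15,0,0,5,-1.5,-15,0,0,5,-1.5,-15,0,0,5,-1.5,-15,0,0.5])

```text
clock: 36.67
position: [0.5049, 0.043, 0.1661]
tool_rot: [-1.571, 0.001, 0.097]
force: [0.9, 0.4, -5.8]
grip_width: 0.0132
```

Call:
drive_tool(steps=[5,-1.5,-15,0,0,5,-1.5,-15,0,0,5,-1.5,-15,0,0.5,5,-1.5,-15,0,0.5,5,-1.5,-15,0,0.5])

```text
clock: 37.08
position: [0.4972, -0.0319, 0.1661]
tool_rot: [-1.571, 0.001, 0.123]
force: [0.1, -0.1, -5.8]
grip_width: 0.013
```

Call:
drive_tool(steps=[5,-1.5,-15,0,0,5,-1.5,-15,0,0,5,-1.5,-15,0,0.5,5,-1.5,-15,0,0.5,5,-1.5,-15,0,0])

```text
clock: 37.5
position: [0.4896, -0.1068, 0.1661]
tool_rot: [-1.571, 0.001, 0.141]
force: [0.5, -0.6, -5.7]
grip_width: 0.0129
```

Call:
drive_tool(steps=[5,-1.5,-15,0,0,5,-1.5,-15,0,0,5,-1.5,-14,0,0,5,-1.5,-12,0,0,5,-1.5,-10,0,0])

```text
clock: 37.92
position: [0.4823, -0.1727, 0.1663]
tool_rot: [-1.571, 0.001, 0.14]
force: [0.2, 0.2, -5.1]
grip_width: 0.0129
```

Call:
drive_tool(steps=[5,-1,-7,0,0,5,-1,-4,0,0,5,-1,-2,0,0,5,0,0,0,0,5,0,0,0,0])

```text
clock: 38.33
position: [0.4803, -0.1835, 0.1668]
tool_rot: [-1.571, -0.0, 0.142]
force: [-0.7, 0.1, -6.3]
grip_width: 0.0127
```

Call:
drive_tool(steps=[5,0,0,0,0,5,0,0,0,0,5,0,0,0,0,5,0,0,0,0,5,0,0,0,0])

```text
clock: 38.75
position: [0.4803, -0.1839, 0.1668]
tool_rot: [-1.571, 0.0, 0.141]
force: [0.6, -0.0, -3.8]
grip_width: 0.0131
```

```bash
python3 - <<'E'
from h import *
s=monitor.observe(); p=s["position"]; print(p,s["tool_rot"])
f,im=cam("wrist"); cv2.imwrite("pics/w12.png",im); spine(f,im,p[2]+.0135)
f,im=cam("top"); cv2.imwrite("pics/t12.png",im); spine(f,im,.047); spine(f,im,p[2]+.0135)
E
```

```text
[ 0.48028416 -0.18394432  0.16678783] [-1.57081681e+00  3.59003157e-05  1.41355022e-01]
[ 468.4 -105.2] [13.8 64.8] 8.12 (292, 0, 47, 229)
[ 475.7 -113.2] [14.3 80.5] 8.13 (359, 278, 35, 10)
[469.5 -99.6] [12.5 70.5] 8.13 (359, 278, 35, 10)
```

Call:
drive_tool(steps=[5,-0.5,0,-10,0,5,0,0,-15,0,5,0,0,-15,0,5,0,0,-10,0,5,0,0,-5,0])

```text
clock: 39.27
position: [0.4791, -0.1838, 0.1101]
tool_rot: [-1.57, 0.002, 0.141]
force: [-0.5, 0.6, -4.6]
grip_width: 0.013
```

Call:
drive_tool(steps=[5,0,0,-3,0,5,0,0,-1,0,5,0,0,-1,0,5,0,0,0,0,5,0,0,0,0])

```text
clock: 39.68
position: [0.48, -0.1842, 0.1072]
tool_rot: [-1.571, -0.001, 0.141]
force: [-0.2, 0.4, -5.2]
grip_width: 0.0129
```

```bash
python3 - <<'E'
from h import *
im=cv2.imread("pics/t12.png"); h=cv2.cvtColor(im,cv2.COLOR_BGR2HSV); print(h[255:275:2,240].tolist(),h[255:275:2,290].tolist())
E
```

```text
[[75, 38, 27], [0, 10, 26], [18, 51, 25], [15, 121, 93], [17, 125, 202], [16, 124, 203], [16, 122, 178], [18, 77, 50], [12, 91, 28], [20, 27, 28]] [[90, 33, 31], [15, 72, 57], [16, 124, 187], [17, 125, 184], [16, 125, 181], [15, 111, 87], [120, 18, 29], [10, 32, 24], [165, 27, 38], [150, 18, 42]]
```

Call:
drive_tool(steps=[5,0,0,-0.6,0,5,0,0,-0.6,0,5,0,0,0,0,5,0,0,0,0,5,0,0,0,0])

```text
clock: 40.1
position: [0.48, -0.1842, 0.1065]
tool_rot: [-1.572, -0.001, 0.141]
force: [-3.5, -0.1, 11.5]
grip_width: 0.0129
```

```bash
sed -i 's/hsv\[...,0\]>19/hsv[...,0]>12/; s/hsv\[...,1\]<130/hsv[...,1]<140/' h.py; python3 - <<'E'
from h import *
f,im=cam("top"); im[:225]=0; im[305:]=0; im[:,:195]=0; im[:,322:]=0; spine(f,im,.047)
E
```

```text
[515.4 175.1] [ 16.9 241.6] 5.1 (204, 257, 102, 14)
```

Call:
drive_tool(steps=[40,0,0,0,0,40,0,0,0,0,40,0,0,0,0,40,0,0,5,0,40,0,0,15,0])

```text
clock: 40.57
position: [0.479, -0.1837, 0.1247]
tool_rot: [-1.57, 0.002, 0.141]
force: [-0.8, 0.6, 0.0]
grip_width: 0.04
```

Call:
drive_tool(steps=[40,0,0,25,0,40,0,0,30,0,40,0,10,25,0,40,1.5,20,0,0,40,3,30,0,-0.5])

```text
clock: 40.98
position: [0.4846, -0.1256, 0.2073]
tool_rot: [-1.573, -0.002, 0.129]
force: [0.3, 0.1, -1.7]
grip_width: 0.04
```

Call:
drive_tool(steps=[40,3,30,0,-0.5,40,3,30,0,-0.5,40,3,30,0,-0.5,40,3,30,0,-0.5,40,3,30,0,-0.5])

```text
clock: 41.4
position: [0.4992, 0.0274, 0.2061]
tool_rot: [-1.571, -0.0, 0.088]
force: [0.6, -0.2, 0.9]
grip_width: 0.0401
```

Call:
drive_tool(steps=[40,3,30,0,0,40,3,30,0,0,40,3,30,0,0,40,3,30,0,0,40,3,20,0,0])

```text
clock: 41.82
position: [0.514, 0.1691, 0.2061]
tool_rot: [-1.57, -0.0, 0.091]
force: [-0.2, 0.2, -0.0]
grip_width: 0.0398
```

Call:
drive_tool(steps=[40,1,9,0,0,40,0,0,0,0,40,0,0,0,0,40,0,0,0,0,40,0,0,0,0])

```text
clock: 42.23
position: [0.5154, 0.1734, 0.2056]
tool_rot: [-1.571, 0.0, 0.087]
force: [0.5, 0.1, 0.2]
grip_width: 0.0401
```

```bash
python3 - <<'E'
from h import *
s=monitor.observe(); print(s["position"],s["tool_rot"])
f,im=cam("top"); im[:225]=0; im[320:]=0; im[:,:345]=0; im[:,480:]=0; spine(f,im,.12)
f,im=cam("wrist"); cv2.imwrite("pics/w13.png",im); h=cv2.cvtColor(im,cv2.COLOR_BGR2HSV)
for r in (120,240,330):
    row=h[r,270:360]; w=270+np.where((row[:,2]>90)&(row[:,0]>12)&(row[:,0]<34)&(row[:,1]>30))[0]; print(r,w[:1],w[-1:],pix2z(f,(w[0]+w[-1])/2 if len(w) else 0,r,.047))
E
```

```text
[0.5154042  0.17343311 0.20564771] [-1.57142451e+00  5.75894292e-05  8.70109915e-02]
[ 482.  -185.6] [ 16.5 246.3] 8.12 (357, 269, 111, 21)
120 [307] [327] [0.50703216 0.26243614 0.047     ]
240 [307] [326] [0.51484657 0.16871065 0.047     ]
330 [308] [325] [0.52216682 0.0849735  0.047     ]
```

Call:
drive_tool(steps=[40,0,1.7,-25,0,40,0,0,-35,0,40,0,0,-35,0,40,0,0,-35,0,40,0,0,-25,0])

```text
clock: 42.75
position: [0.5145, 0.1756, 0.0481]
tool_rot: [-1.571, 0.002, 0.088]
force: [1.0, 0.5, -0.2]
grip_width: 0.0399
```

Call:
drive_tool(steps=[40,0,0,-12,0,40,0,0,-6,0,20,0,0,0,0,10,0,0,0,0,5,0,0,0,0])

```text
clock: 43.17
position: [0.516, 0.1768, 0.0341]
tool_rot: [-1.57, -0.002, 0.088]
force: [0.6, -0.2, -4.1]
grip_width: 0.0131
```

Call:
drive_tool(steps=[5,0,0,0,0,5,0,0,0,0,5,0,0,0,0,5,0,0,0,0,5,0,0,0,0])

```text
clock: 43.58
position: [0.5161, 0.1768, 0.034]
tool_rot: [-1.57, -0.002, 0.088]
force: [-1.5, -1.3, 9.8]
grip_width: 0.0129
```

Call:
drive_tool(steps=[5,0,0,2,0,5,0,0,8,0,5,0,0,15,0,5,0,0,20,0,5,0,0,25,0])

```text
clock: 44.0
position: [0.5145, 0.1763, 0.1032]
tool_rot: [-1.571, 0.002, 0.089]
force: [0.3, 0.0, -5.1]
grip_width: 0.0132
```

Call:
drive_tool(steps=[5,0,0,25,0,5,0,0,25,0,5,0,0,25,0,5,0,-4,15,0,5,-1,-8,5,0])

```text
clock: 44.42
position: [0.5149, 0.1655, 0.2006]
tool_rot: [-1.57, -0.004, 0.09]
force: [-0.7, 0.0, -5.8]
grip_width: 0.013
```

Call:
drive_tool(steps=[5,-1,-12,0,0,5,-1.5,-15,0,0,5,-1.5,-15,0,0,5,-1.5,-15,0,0,5,-1.5,-15,0,0.5])

```text
clock: 44.83
position: [0.5062, 0.0906, 0.1963]
tool_rot: [-1.571, 0.002, 0.097]
force: [0.2, -0.1, -4.9]
grip_width: 0.0132
```

Call:
drive_tool(steps=[5,-1.5,-15,0,0,5,-1.5,-15,0,0,5,-1.5,-15,0,0.5,5,-1.5,-15,0,0.5,5,-1.5,-15,0,0.5])

```text
clock: 45.25
position: [0.4985, 0.0157, 0.1964]
tool_rot: [-1.571, 0.002, 0.123]
force: [0.3, -1.0, -5.0]
grip_width: 0.0131
```

Call:
drive_tool(steps=[5,-1.5,-15,0,0,5,-1.5,-15,0,0,5,-1.5,-15,0,0.5,5,-1.5,-15,0,0.5,5,-1.5,-15,0,0])

```text
clock: 45.67
position: [0.4908, -0.0591, 0.1964]
tool_rot: [-1.571, 0.002, 0.141]
force: [-0.4, -0.5, -5.6]
grip_width: 0.0132
```

Call:
drive_tool(steps=[5,-1.5,-15,0,0,5,-1.5,-15,0,0,5,-1.5,-15,0,0,5,-1.5,-15,0,0,5,-1.5,-15,0,0])

```text
clock: 46.08
position: [0.4832, -0.1339, 0.1964]
tool_rot: [-1.57, 0.002, 0.14]
force: [0.2, 0.6, -6.1]
grip_width: 0.0132
```

Call:
drive_tool(steps=[5,-1,-14,0,0,5,0,-12,0,0,5,0,-8,0,0,5,0,-5,0,0,5,0,-2,0,0])

```text
clock: 46.5
position: [0.4835, -0.174, 0.1972]
tool_rot: [-1.571, 0.001, 0.14]
force: [0.6, 0.4, -5.5]
grip_width: 0.0132
```

Call:
drive_tool(steps=[5,0,0,0,0,5,0,0,0,0,5,0,0,0,0,5,0,0,0,0,5,0,0,0,0])

```text
clock: 46.92
position: [0.4838, -0.173, 0.1976]
tool_rot: [-1.571, -0.0, 0.142]
force: [0.2, -0.1, -5.2]
grip_width: 0.0132
```

```bash
python3 - <<'E'
from h import *
s=monitor.observe(); p=s["position"]; print(p,s["tool_rot"])
f,im=cam("top"); cv2.imwrite("pics/t14.png",im); im[:225]=0; im[320:]=0; im[:,:345]=0; im[:,480:]=0; spine(f,im,p[2]+.013)
f,im=cam("scene"); cv2.imwrite("pics/c14.png",cv2.resize(im[140:320,150:350],None,fx=3,fy=3,interpolation=cv2.INTER_CUBIC))
E
```

```text
[ 0.4838482  -0.17296996  0.19763774] [-1.57080319e+00 -6.36177616e-05  1.41745055e-01]
[ 475.7 -104.2] [ 16.1 101.2] 8.13 (355, 273, 51, 14)
```

Call:
drive_tool(steps=[5,-0.5,-2,0,0,5,-1,-3,0,0,5,-0.5,-3,0,0,5,-0.5,-2,0,0,5,0,-0.8,0,0])

```text
clock: 47.43
position: [0.4811, -0.1848, 0.1976]
tool_rot: [-1.571, 0.0, 0.14]
force: [-0.6, 0.5, -5.2]
grip_width: 0.0128
```

Call:
drive_tool(steps=[5,0,0,0,0,5,0,0,0,0,5,0,0,0,0,5,0,0,0,0,5,0,0,0,0])

```text
clock: 47.85
position: [0.4813, -0.184, 0.1976]
tool_rot: [-1.571, 0.0, 0.141]
force: [0.5, 0.3, -5.5]
grip_width: 0.0128
```

```bash
cat > chk.py <<'E'
from h import *
s=monitor.observe(); p=s["position"]; print(p)
f,im=cam("scene"); h=cv2.cvtColor(im,cv2.COLOR_BGR2HSV)
a=np.radians(8.12); u=np.array([np.cos(a),np.sin(a)]); v=np.array([-u[1],u[0]])
def edge(c,zz,off=62):
    for z in zz:
        o=[]
        for sgn in(-1,1):
            for d in range(-16,17,1):
                q=np.array(c)+u*off/1000+v*sgn*(.125+d/1000); x,y=proj(f,(*q,z)); o.append(int(h[int(round(y)),int(round(x)),2]<50))
        print(z,"-y",''.join(map(str,o[:33]))," +y",''.join(map(str,o[33:])))
E
cat > chk1.py <<'E'
from chk import *
edge((.4815,-.185),(.075,.09,.105))
im=cam("top")[1]; f=cam("top")[0]; im[:225]=0; im[320:]=0; im[:,:345]=0; im[:,480:]=0; spine(f,im,p[2]+.013)
E
python3 chk1.py
```

```text
[ 0.48128171 -0.18404288  0.19757875]
0.075 -y 111111111111110000000000000000000  +y 111111111111111111000000000000000
0.09 -y 111111111111110000000000000000000  +y 111111111111111100000000000000000
0.105 -y 111111111111100000000000000000000  +y 111111111111111110000000000000000
[ 588.1 -268.3] [ 0.  66.9] 0.96 (444, 225, 34, 1)
[ 473.2 -115.9] [ 15.8 102. ] 8.13 (360, 274, 52, 14)
```

Call:
drive_tool(steps=[5,0,0,-8,0,5,0,0,-12,0,5,0,0,-12,0,5,0,0,-7,0,5,0,0,-3,0])

```text
clock: 48.42
position: [0.4808, -0.1839, 0.1543]
tool_rot: [-1.57, 0.001, 0.141]
force: [0.6, 0.2, -4.9]
grip_width: 0.0128
```

Call:
drive_tool(steps=[5,0,0,-2,0,5,0,0,-1,0,5,0,0,-0.5,0,5,0,0,0,0,5,0,0,0,0])

```text
clock: 48.83
position: [0.4814, -0.1842, 0.1524]
tool_rot: [-1.571, -0.0, 0.141]
force: [0.0, 0.6, -4.3]
grip_width: 0.0127
```

Call:
drive_tool(steps=[5,0,0,-0.6,0,5,0,0,0,0,5,0,0,0,0,5,0,0,0,0,5,0,0,0,0])

```text
clock: 49.25
position: [0.4815, -0.1843, 0.152]
tool_rot: [-1.571, -0.001, 0.141]
force: [-2.7, 1.1, 6.4]
grip_width: 0.0128
```

Contact; release and clear, then check.

Call:
drive_tool(steps=[40,0,0,0,0,40,0,0,0,0,40,0,0,0,0,40,0,0,5,0,40,0,0,15,0])

```text
clock: 49.67
position: [0.4805, -0.1838, 0.1706]
tool_rot: [-1.569, 0.002, 0.141]
force: [-0.0, 0.4, 0.9]
grip_width: 0.0404
```

Call:
drive_tool(steps=[40,0,0,30,0,40,0,0,30,0,40,0,10,20,0,40,0,25,10,0,40,0,35,0,0])

```text
clock: 50.08
position: [0.482, -0.1155, 0.264]
tool_rot: [-1.573, -0.003, 0.137]
force: [1.6, -0.0, -0.9]
grip_width: 0.0401
```

Call:
drive_tool(steps=[40,0,35,0,0,40,0,35,0,0,40,0,35,0,0,40,0,35,0,0,40,0,35,0,0])

```text
clock: 50.5
position: [0.481, 0.0625, 0.262]
tool_rot: [-1.571, -0.001, 0.141]
force: [1.4, -0.9, -0.0]
grip_width: 0.0399
```

Call:
drive_tool(steps=[40,0,35,0,0,40,0,35,0,0,40,0,20,0,0,40,0,0,0,0,40,0,0,0,0])

```text
clock: 50.92
position: [0.481, 0.1519, 0.2617]
tool_rot: [-1.571, -0.0, 0.143]
force: [0.7, -0.1, 0.0]
grip_width: 0.04
```

```bash
cat > chk2.py <<'E'
from chk import *
edge((.4815,-.185),(.02,.045,.075,.09,.105,.13,.145,.155))
for n in range(1):
    f,im=cam("top"); t=im.copy(); t[:225]=0; t[320:]=0; t[:,:345]=0; t[:,480:]=0; spine(f,t,.165)
    h=cv2.cvtColor(im,cv2.COLOR_BGR2HSV); u0,v0=map(int,proj(f,(.669,-.0083,.13))); print(u0,v0)
    ys,xs=np.where(h[v0-8:v0+12,u0-8:u0+9,2]<70); print("probe handle px",xs.mean()+u0-8,ys.min()+v0-8,ys.max()+v0-8, len(xs))
    i0=cv2.imread("pics/top0.png"); hh=cv2.cvtColor(i0,cv2.COLOR_BGR2HSV); ys,xs=np.where(hh[v0-8:v0+12,u0-8:u0+9,2]<70); print("at start",xs.mean()+u0-8,ys.min()+v0-8,ys.max()+v0-8,len(xs))
    g=lambda i:cv2.cvtColor(i,cv2.COLOR_BGR2GRAY).astype(int)
    d=np.abs(g(im)-g(i0))
    for nm,b in dict(jar=(276,186,304,214),oil=(425,155,472,202),can=(182,155,224,198),caster=(96,260,142,304),screw=(158,245,178,334),wrench=(500,292,556,372)).items():
        print(nm,round(d[b[1]:b[3],b[0]:b[2]].mean(),1))
E
python3 chk2.py
```

```text
[0.48102619 0.15187699 0.26171877]
0.02 -y 000000000000000000000000000000000  +y 000000000000000000000000000000000
0.045 -y 000000000000000000000000000000000  +y 000000000000000000000000000000000
0.075 -y 111111111111110000000000000000000  +y 111111111111111111000000000000000
0.09 -y 111111111111110000000000000000000  +y 111111111111111100000000000000000
0.105 -y 111111111111100000000000000000000  +y 111111111111111110000000000000000
0.13 -y 111111111111110000000000000000000  +y 111111111111111100000000000000000
0.145 -y 111111111111111100000000000000000  +y 111111111111110000000000000000000
0.155 -y 111111111111110000000000000000000  +y 111111111111110000000000000000000
[ 483.6 -187.4] [ 17.9 246.4] 8.7 (359, 265, 117, 23)
332 193
probe handle px 332.51851851851853 194 202 54
at start 332.61224489795916 194 201 49
jar 4.2
oil 7.4
can 5.1
caster 6.1
screw 41.1
wrench 12.7
```

```bash
python3 - <<'E'
from h import *
for n in("top0","t12"):
    h=cv2.cvtColor(cv2.imread(f"pics/{n}.png"),cv2.COLOR_BGR2HSV)[240:340,150:190]
    ys,xs=np.where(((h[...,0]<6)|(h[...,0]>174))&(h[...,1]>200)&(h[...,2]>90)); print(n,xs.mean(),ys.mean(),len(xs))
workorder.job_done()
E
```

```text
top0 18.185882352941178 69.80470588235295 425
t12 18.19385342789598 69.77777777777777 423
the job is handed in; nothing more can be done
```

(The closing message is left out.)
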